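# Unload the lens curing unit and close it up

## Task

The lens curing unit has finished: swing its hinged hold-down bar well up and back, then slide every lens cassette out from beneath it and set it upright and flat on the floor of the grey transfer tray. When all of them are in the tray, swing the bar fully down again, then shut the white rebated left door fully first and the purple flanged right door last, so that its flange laps over the left one. Leave the other things on the bench where they are.

Things in the scene. Friction and masses are not known exactly. Their poses are not given: they have to be found in the camera images.
- unit: beige lens curing unit, fixed, 280 mm wide, turned at most 0.12 rad. Origin at table height, middle of its front edge; x points into the unit (away from the robot), y left, z up. Deck 10 mm high, from x 0 on. Cheeks at |y| 125-137 mm, tops 40 mm high. Door posts at x -5, |y| 142 mm, 84 mm high. Behind x 230 mm a head 135 mm high
- roof (a point): middle of the front edge of the unit's fixed roof, at unit x 100 mm, its underside 52 mm and top 62 mm above the table. It covers the cassettes' rear ends, with a back stop beneath at unit x 140 mm: a cassette must be slid some 45 mm towards the robot before it can be lifted
- bar (a joint): hinged hold-down bar, rad: 0 = down (at the start: across the cassettes, in front of their fins, so they cannot rise or slide out), up to 1.9 as it swings up and back. Hinge axis along the unit's y at unit x 125, z 70 mm. 16 mm cross bar at unit x 26, z 54 mm when down, side arms at |y| 132 mm. Stiff: stays where left, needs about 5 N at the grip. Raised it stands 180 mm high
- bar_grip (a point): centre of the bar's red grip, a level round rod 20 mm thick and 66 mm long along the unit's y, overhanging the unit's right side (unit y -179 mm), free above and below; 100 mm from the hinge axis
- left_door (a joint): left door (white, yellow rebated edge), rad: 0 = shut, grows as it opens towards the robot; starts 1.4 to 1.75, at most 1.9; stays where left, moves at under 2 N. Upright hinge at unit x -5, y 137 mm. Leaf 136 mm wide, 10 mm thick (hinge line in its middle), 12 to 80 mm above the table, last 15 mm thinned on the outside. No handle: push it or pinch its top
- left_door_edge (a point): middle of the left door's free edge, 137 mm from its hinge, 46 mm above the table
- right_door (a joint): right door (purple, with the flange), rad: 0 = shut, same sense, start, size and stiffness as the left. Upright hinge at unit x -5, y -137 mm. A 5 mm flange on its outer face runs up its free edge, 122 to 152 mm from the hinge, and laps 15 mm over the left door's rebate
- right_door_edge (a point): middle of the right door's edge, 137 mm from its hinge (the flange reaches 15 mm farther), 46 mm above the table
- tray: loose grey open transfer tray left of the unit, 0.9 kg, empty at the start: 270 (its x) x 170 (its y) mm outside, walls 5 mm thick and 30 mm high, floor 5 mm thick; origin at the centre of its underside, z up. Room for three cassettes side by side, lying across it
- cassette1: a lens cassette (two or three are there; an absent one reads None): blue block 120 (x) x 55 (y) x 35 mm high, up to 0.31 kg, origin at its underside's centre, z up. On top an orange grip fin 12 mm thick (y), x -30 to 0 mm, 35 to 70 mm above the underside. Starts in the unit, its x along the unit's within 0.04 rad, near unit x 72, y -78, 0 or 78 mm, its +x end under the roof
- cassette2: a lens cassette (two or three are there; an absent one reads None): blue block 120 (x) x 55 (y) x 35 mm high, up to 0.31 kg, origin at its underside's centre, z up. On top an orange grip fin 12 mm thick (y), x -30 to 0 mm, 35 to 70 mm above the underside. Starts in the unit, its x along the unit's within 0.04 rad, near unit x 72, y -78, 0 or 78 mm, its +x end under the roof
- cassette3: a lens cassette (two or three are there; an absent one reads None): blue block 120 (x) x 55 (y) x 35 mm high, up to 0.31 kg, origin at its underside's centre, z up. On top an orange grip fin 12 mm thick (y), x -30 to 0 mm, 35 to 70 mm above the underside. Starts in the unit, its x along the unit's within 0.04 rad, near unit x 72, y -78, 0 or 78 mm, its +x end under the roof
- spray: bystander: white bottle, 56 mm across, 150 mm high; origin under its centre
- jar: bystander: amber jar, 64 mm across, 85 mm high; origin under its centre
- mug: bystander: white mug, 80 mm across, 90 mm high, handle at its +y; origin under its centre
- lens_box: bystander: cardboard box 100 x 75 x 60 mm; origin under its centre
- case: bystander: black spectacle case 160 x 62 x 34 mm; origin under its centre
- driver: bystander: screwdriver lying on the table to the right

How it is judged:
On the way, in this order (a step that is already met when the one before it is completed fails the run):
1. the hold-down bar is swung up, by more than 1.2 rad (value of joint bar above 1.2 rad), for 0.2 s.
2. all cassettes lie flat in the tray, with both doors still open (x of cassette1 in the frame of tray between -0.11 and 0.11 m and y of cassette1 in the frame of tray between -0.06 and 0.06 m and z of cassette1 in the frame of tray between -0.005 and 0.015 m and angle between each of cassette1, cassette2, cassette3's own z axis and vertical below 0.12 rad and x of cassette2 in the frame of tray between -0.11 and 0.11 m and y of cassette2 in the frame of tray between -0.06 and 0.06 m and z of cassette2 in the frame of tray between -0.005 and 0.015 m and x of cassette3 in the frame of tray between -0.11 and 0.11 m and y of cassette3 in the frame of tray between -0.06 and 0.06 m and z of cassette3 in the frame of tray between -0.005 and 0.015 m and value of joint each of left_door, right_door above 0.3 rad), for 0.2 s.
3. the bar is down again, within 0.1 rad (value of joint bar below 0.1 rad), for 0.2 s.
4. the left (rebated) door is shut, within 0.08 rad, the right one still open (value of joint left_door below 0.08 rad and value of joint right_door above 0.3 rad), for 0.2 s.
5. the right (flanged) door is shut over it, within 0.08 rad (value of joint each of left_door, right_door below 0.08 rad), for 0.2 s.
At the end, for the whole second after the job is handed in: every cassette that is there rests upright (tilt under 0.12 rad) on the tray's floor (its underside less than 15 mm above the tray's), the bar is down within 0.1 rad, both doors are shut within 0.08 rad (about 11 mm at the free edge), and nothing is moving (all of step 5 and x of cassette1 in the frame of tray between -0.11 and 0.11 m and y of cassette1 in the frame of tray between -0.06 and 0.06 m and z of cassette1 in the frame of tray between -0.005 and 0.015 m and angle between each of cassette1, cassette2, cassette3's own z axis and vertical below 0.12 rad and x of cassette2 in the frame of tray between -0.11 and 0.11 m and y of cassette2 in the frame of tray between -0.06 and 0.06 m and z of cassette2 in the frame of tray between -0.005 and 0.015 m and x of cassette3 in the frame of tray between -0.11 and 0.11 m and y of cassette3 in the frame of tray between -0.06 and 0.06 m and z of cassette3 in the frame of tray between -0.005 and 0.015 m and value of joint bar below 0.1 rad and linear speed of each of cassette1, cassette2, cassette3 below 0.02 m/s); the robot touches nothing.
It fails at once if the flanged right door is shut (under 0.1 rad) while the left door is still open (over 0.15 rad) (value of joint right_door below 0.1 rad and value of joint left_door above 0.15 rad).
It fails at once if a bystander is moved by more than 30 mm (distance of any of spray, jar, mug, lens_box, case, driver from where it was at the start of the episode above 0.03 m).
Of cassette1, cassette2, cassette3 only 2 to 3 are there at a start; the rules pass over those that are not, and their reading is None.
At some moment in a run one of cassette1, cassette2, cassette3 may be knocked a few centimetres aside while the robot is not near it.
Once in a run the grip may slacken for a moment while it holds something.
It also fails if it takes over 208 s, if anything falls off the work surface, if the arm or the gripper's body presses on something with over 40 N, if the wrist force passes 120 N, or if a joint passes its speed limit or range.

## Robot

A 7-joint arm with a two-finger parallel gripper is mounted at the origin on the work surface. World frame = base frame: x ahead of the robot, y to its left, z up, the work surface at z = 0. Lengths are in m, angles in rad, forces in N, time in s.
With the tool pointing down it reaches from about 0.35 to 0.9 m from the base axis. Payload 7.2 kg.
Tool frame: the origin (TCP) lies at the very end of the fingers, on their centre line; the grasp point (between the pads) lies 19 mm behind it (ctrl.tcp_to_grasp is the distance from the TCP to the grasp point, in m); y points along the fingers, z is the direction in which the jaws open and shut, and the axes are right-handed (so a half turn about y gives the same grasp; the last joint's range is limited). The gripper opens to 88 mm and grips with 3 to 60 N. Pads are 20 mm wide; open, the fingers measure 115 mm over their backs; the gripper's body (75 mm by 178 mm) begins 61 mm behind the grasp point.
Start: joints at [-1.343, 0.411, -0.013, 1.596, 0.006, 1.134, -0.082], TCP at [0.182, 0.598, 0.223] pointing down, gripper open.
Joint ranges: [-2.95, 2.95], [-0.29, 1.99], [-1.47, 1.44], [0.14, 2.54], [-1.03, 4.17], [0.13, 1.85], [-2.86, 2.86]. Speed limits (rad/s): [2.39, 2.39, 3.01, 3.01, 3.14, 3.14, 3.14].

## Interface

Orientations are given as a unit quaternion [x, y, z, w].
In Python, from bench import ctrl, optics gives the robot as it stands.
- The arm moves only by the tool servo_tool, never from a script. Its arguments are lists of equal length, an entry for each row: "offset": the shift along the tool's x, y, z scaled (see below), a list of three; "dr": the turn, a rotation vector about the tool's x, y, z scaled (see below), a list of three; "grip": the closure, from 0 (fully open) to 1 (shut). In form: {"offset": [[tx, ty, tz], ...], "dr": [[ax, ay, az], ...], "grip": [grip, ...]}. A call has 1 to 10 rows; each row shifts and turns the commanded pose from where the row before left it, along the tool's axes as they then stand; what a row does not reach is not made up. The controller multiplies each number of a shift by 0.25 m and each number of a turn by 4 degrees. A row lasts 1/10 s, in which the tool goes at most 50 mm and 8.59 degrees, less where a joint would pass 70% of its speed; a pose out of reach is approached as far as the arm can. A call with a number of a shift or a turn outside -1 to 1 is refused whole. A call with a gripper value outside its range is refused whole. The fingers move at their own pace and stop on an object; "newtons" is the grip in N (left out, the last holds). Time passes only in rows, so rows that do not move let the fingers close. It gives the time, the measured TCP pose, the force and the opening at its end, in the units of the state.
- ctrl.observe(): the state, without advancing time (a new reading comes with each control period).
- optics.get_image(name): name is "side" or "top" or "wrist"; returns a dict with "img" (384x512x3 uint8, red, green, blue), "z_map" (384x512 float32, m along the optical axis (not along the pixel's ray), 0 where there is no reading), "fx", "fy", "cx", "cy" (pixels), "dist" ([k1, k2, p1, p2, k3] as OpenCV has them; the pictures are not rectified), "world_from_camera" (4x4, takes a point from camera to world coordinates); the wrist camera has in their place "tool_from_camera" (4x4, takes a point from camera to tool coordinates, whose origin is the TCP and whose axes are the tool frame's). Camera axes: x right, y down, z forward; pixel columns grow to the right and rows downward; lengths in m; the calibration is good to about 2 mm. A picture is of the moment at which its call begins: read the wrist's pose just before it.
- ctrl.sign_off(): hands the job in, once; it reports no verdict.
The state is a dict: "clock": time; "joint_pos": joint angles; "qvel": joint speeds; "tau": joint torques, N m; "tcp_pos": TCP position; "ee_rot": TCP orientation; "ft_force": force on the tool from outside, world axes, zero at the start; "wrist_torque": the same for the moment, N m; "width": finger opening in m.
Only numpy, scipy, OpenCV 4.12 (cv2) and the standard library are available. Lean on these libraries where they do the work, as an engineer would, in place of code of your own. Each camera call takes 0.05 s, during which the arm holds its last target.

## Working session

There is one attempt and no reset: what is moved stays moved. The work goes in short steps, Python scripts to look and compute and a tool call to move; the robot and the scene stay as the last step left them, time stands still between calls to the robot, and variables do not carry over. Pictures are saved under pics/ and viewed, and the job is handed in when it is done.

Besides the shell and the picture viewer there is one more tool, called after "Call:" by a JSON object that holds its "name" and its "arguments", one argument or row to a line. servo_tool: Moves the arm, as the interface text tells. Its arguments: {"type":"object","properties":{"offset":{"type":"array","items":{"type":"array","items":{"type":"number","minimum":-1,"maximum":1}}},"dr":{"type":"array","items":{"type":"array","items":{"type":"number","minimum":-1,"maximum":1}}},"grip":{"type":"array","items":{"type":"number"}},"newtons":{"type":"number"}},"required":["offset","dr","grip"]}

```bash
ls; mkdir -p pics; cat > h.py <<'E'
import numpy as np, cv2
from bench import ctrl, optics
from scipy.spatial.transform import Rotation as R
def grab(n):
    s=ctrl.observe(); d=optics.get_image(n)
    if 'world_from_camera' in d: T=np.array(d['world_from_camera'])
    else:
        W=np.eye(4);W[:3,:3]=R.from_quat(s['ee_rot']).as_matrix();W[:3,3]=s['tcp_pos'];T=W@np.array(d['tool_from_camera'])
    d['T']=T;d['K']=np.array([[d['fx'],0,d['cx']],[0,d['fy'],d['cy']],[0,0,1]]);d['D']=np.array(d['dist'],float)
    return d
def save(d,fn): cv2.imwrite('pics/'+fn,d['img'][:,:,::-1])
def und(d,uv): return cv2.undistortPoints(np.array(uv,float).reshape(-1,1,2),d['K'],d['D']).reshape(-1,2)
def cast(d,uv,z):
    n=und(d,uv);r=np.c_[n,np.ones(len(n))]@d['T'][:3,:3].T;o=d['T'][:3,3]
    return o+r*((z-o[2])/r[:,2])[:,None]
def deproj(d,uv):
    uv=np.array(uv,int).reshape(-1,2);n=und(d,uv);z=d['z_map'][uv[:,1],uv[:,0]]
    return np.c_[n*z[:,None],z]@d['T'][:3,:3].T+d['T'][:3,3]
def cloud(d):
    v,u=np.mgrid[0:384,0:512];uv=np.c_[u.ravel(),v.ravel()];P=deproj(d,uv).reshape(384,512,3);P[d['z_map']==0]=np.nan;return P
def proj(d,P):
    Ti=np.linalg.inv(d['T']);P=np.array(P,float).reshape(-1,3)
    return cv2.projectPoints(P,cv2.Rodrigues(Ti[:3,:3])[0],Ti[:3,3],d['K'],d['D'])[0].reshape(-1,2)
E
python3 - <<'E'
from h import *
s=ctrl.observe();print({k:np.round(v,3) for k,v in s.items()})
for n in ['top','side','wrist']:
    d=grab(n);save(d,n+'0.png');print(n,d['T'].round(3))
E
```

```text
pics
{'clock': np.float64(0.0), 'joint_pos': array([-1.343,  0.412, -0.013,  1.597,  0.006,  1.134, -0.082]), 'qvel': array([-0.001, -0.002,  0.   ,  0.001,  0.001,  0.   ,  0.   ]), 'tau': array([ 0.0000e+00, -5.8794e+01,  6.4200e-01, -2.9108e+01, -5.4000e-02,
        1.8000e-02,  0.0000e+00]), 'tcp_pos': array([0.182, 0.597, 0.222]), 'ee_rot': array([ 0.7  , -0.104,  0.104, -0.699]), 'ft_force': array([-0.708,  0.663,  0.685]), 'wrist_torque': array([-0.01 , -0.006,  0.058]), 'width': np.float64(0.088)}
top [[-0.012 -0.999  0.041  0.502]
 [-1.     0.012 -0.006 -0.056]
 [ 0.006 -0.041 -0.999  1.129]
 [ 0.     0.     0.     1.   ]]
side [[ 0.939 -0.226  0.259  0.259]
 [-0.343 -0.577  0.741 -0.967]
 [-0.018 -0.785 -0.619  0.837]
 [ 0.     0.     0.     1.   ]]
wrist [[ 0.291  0.919  0.267  0.109]
 [ 0.957 -0.279 -0.083  0.62 ]
 [-0.002  0.279 -0.96   0.385]
 [ 0.     0.     0.     1.   ]]
```

View pics/top0.png

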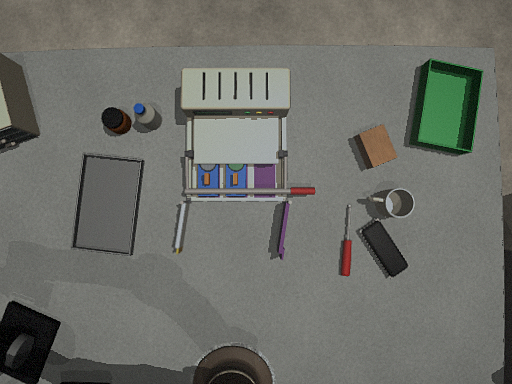

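View pics/side0.png

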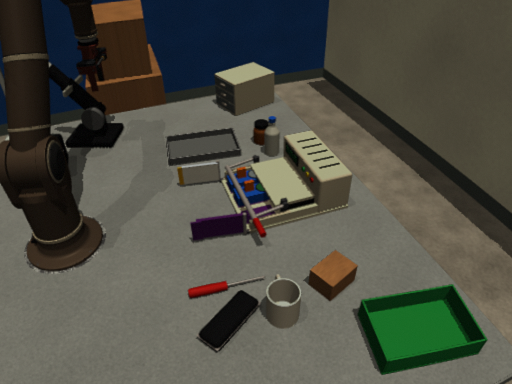

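View pics/wrist0.png

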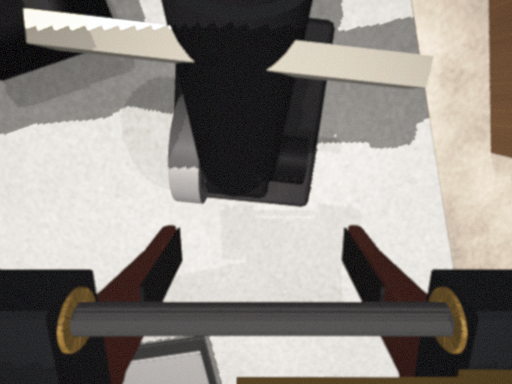

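```bash
python3 - <<'E'
from h import *
d=grab('top');print(d['fx'],d['D'])
cv2.imwrite('pics/topc.png',cv2.resize(d['img'][60:270,60:330,::-1],None,fx=2.9,fy=2.8,interpolation=cv2.INTER_CUBIC))
d=grab('side')
cv2.imwrite('pics/sidec.png',cv2.resize(d['img'][110:260,150:370,::-1],None,fx=3.6,fy=3.6,interpolation=cv2.INTER_CUBIC))
E
```

```text
398.6656044217792 [-0.0794242  0.         0.         0.         0.       ]
```

View pics/topc.png

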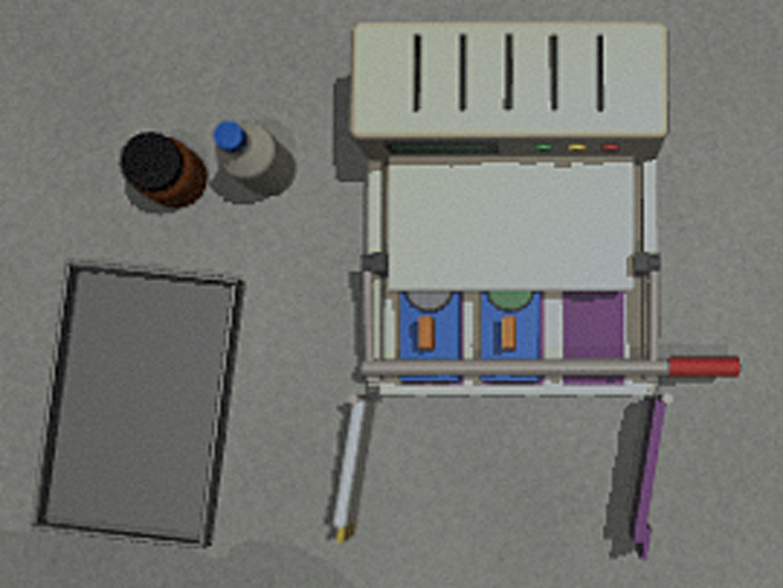

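View pics/sidec.png

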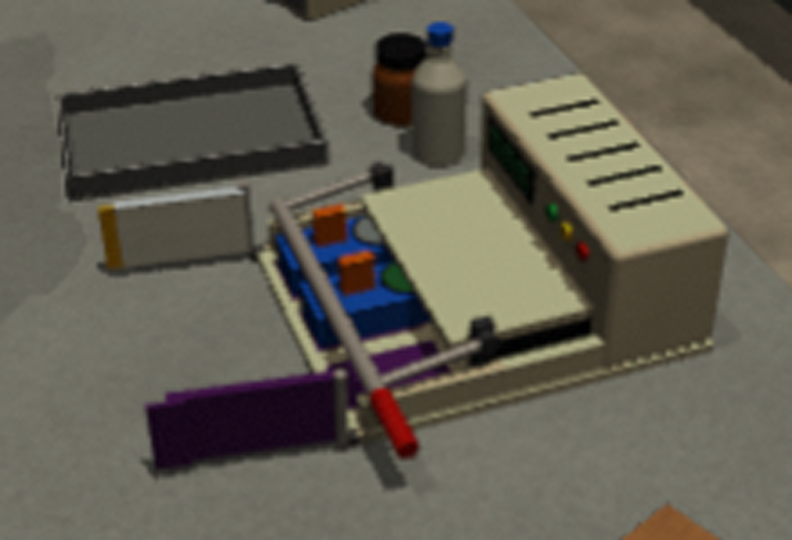

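```bash
cat > meas.py <<'E'
from h import *
def masks(d):
    hsv=cv2.cvtColor(d['img'],cv2.COLOR_RGB2HSV);h,s,v=[hsv[...,i].astype(int) for i in range(3)]
    return dict(red=((h<6)|(h>174))&(s>150)&(v>70),orange=(h>=6)&(h<16)&(s>140)&(v>80),blue=(h>100)&(h<125)&(s>130),purple=(h>130)&(h<165)&(s>80),yellow=(h>18)&(h<32)&(s>120)&(v>70))
E
python3 - <<'E'
from meas import *
for n in ['top','side']:
    d=grab(n);P=cloud(d)
    for k,m in masks(d).items():
        nn,l,st,c=cv2.connectedComponentsWithStats(m.astype(np.uint8))
        for i in range(1,nn):
            if st[i,4]>12:
                q=P[l==i];print(n,k,st[i],c[i].round(1),np.nanmedian(q,0).round(3),'zmax',np.nanmax(q[:,2]).round(3))
    if n=='top':
        z=P[...,2]; 
        print('table z',np.nanmedian(z[300:340,250:400]))
        # roof
        for nm,lo,hi,x0,x1 in [('roof',.055,.07,.5,.72),('head',.125,.145,.6,1)]:
            m=(z>lo)&(z<hi)&(P[...,0]>x0)&(P[...,0]<x1)&(abs(P[...,1]+.03)<.2)
            m=cv2.morphologyEx(m.astype(np.uint8),cv2.MORPH_OPEN,np.ones((5,5)))
            c=max(cv2.findContours(m,0,2)[0],key=cv2.contourArea)
            r=cv2.minAreaRect(c);b=cv2.boxPoints(r);print(nm,r,b,np.median(z[m>0]));print(cast(d,b,.062 if nm=='roof' else .135).round(4))
        # tray
        m=(P[...,1]>.15)&(P[...,1]<.45)&(P[...,0]>.3)&(P[...,0]<.65)&(z>.018)&(z<.05)
        m=cv2.morphologyEx(m.astype(np.uint8),cv2.MORPH_CLOSE,np.ones((5,5)))
        c=max(cv2.findContours(m,0,2)[0],key=cv2.contourArea);b=cv2.boxPoints(cv2.minAreaRect(c));print('tray',b,cast(d,b,.03).round(4))
        print('tray floor z',np.nanmedian(P[190:215,95:120,2]))
E
```

```text
top red [291 188  24   6 142] [302.5 190.5] [ 0.545 -0.197  0.063] zmax 0.067
top red [342 240   9  36 257] [346.3 258.5] [ 0.354 -0.321  0.023] zmax 0.03
top orange [205 173   5  11  47] [206.8 178.2] [0.579 0.058 0.08 ] zmax 0.084
top orange [233 174   5  10  39] [235.3 178.6] [ 0.577 -0.016  0.08 ] zmax 0.087
top blue [134 103  11  11  88] [138.8 108.3] [0.752 0.221 0.15 ] zmax 0.155
top blue [198 164  21  24 312] [208.  177.5] [0.582 0.053 0.045] zmax 0.051
top blue [226 164  20  24 297] [235.9 177.8] [ 0.581 -0.023  0.045] zmax 0.051
top blue [198 194  20   2  40] [207.5 194.5] [0.537 0.06  0.046] zmax 0.051
top blue [226 194  20   2  39] [235.3 194.5] [ 0.535 -0.016  0.045] zmax 0.049
top purple [254 164  21  24 397] [264.7 176.7] [ 0.586 -0.098  0.011] zmax 0.017
top purple [246 166   1  22  22] [246.  176.5] [ 0.587 -0.045  0.011] zmax 0.016
top purple [255 194  15   3  28] [261.6 195.5] [ 0.532 -0.088  0.01 ] zmax 0.014
top purple [279 203  10  57 191] [283.3 230.6] [ 0.435 -0.141  0.08 ] zmax 0.085
table z -0.00021857148412218752
roof ((235.5, 144.5), (84.99998474121094, 36
[... 1709 characters left out ...]
37 614] [60.1 99.3] [-0.244  2.392 -0.557] zmax 0.447
side blue [  0  85   7  40 200] [  2.4 107.9] [-0.702  2.393 -0.52 ] zmax 0.418
side blue [269 116   7   7  39] [271.7 118.9] [0.75  0.214 0.148] zmax 0.152
side blue [234 171  35  32 360] [252.3 190. ] [ 0.592 -0.037  0.042] zmax 0.072
side blue [227 175  17  31 144] [234.4 191.3] [ 0.536 -0.001  0.034] zmax 0.048
side purple [253 205  18   9  78] [261.6 208.5] [ 0.596 -0.079  0.01 ] zmax 0.014
side purple [ 191  210   60   30 1021] [218.1 225.4] [ 0.438 -0.147  0.051] zmax 0.083
side purple [260 212  15   5  24] [267.3 213.9] [ 0.599 -0.111  0.01 ] zmax 0.061
side yellow [177 167   7  17  72] [180.2 175.1] [0.389 0.135 0.051] zmax 0.082
```

```bash
python3 - <<'E'
from h import *
s=ctrl.observe();print(R.from_quat(s['ee_rot']).as_matrix().round(3))
E
```

```text
[[ 0.957 -0.     0.291]
 [-0.291 -0.     0.957]
 [ 0.    -1.    -0.   ]]
```

Call:
{"name": "servo_tool", "arguments": {
  "offset": [
    [0,-0.05,0],
    [0,-0.05,0],
    [0,-0.05,0],
    [0,-0.05,0],
    [0,-0.05,0],
    [0,-0.05,0],
    [0,-0.05,0],
    [0,-0.05,0],
    [0,-0.05,0],
    [0,-0.05,0]
  ],
  "dr": [
    [0,1,0],
    [0,1,0],
    [0,1,0],
    [0,1,0],
    [0,1,0],
    [0,1,0],
    [0,1,0],
    [0,1,0],
    [0,1,0],
    [0,1,0]
  ],
  "grip": [0,0,0,0,0,0,0,0,0,0]
}}

```text
clock: 1.35
tcp_pos: [0.1821, 0.5977, 0.3481]
ee_rot: [0.621, -0.338, 0.338, -0.621]
ft_force: [-0.1, 0.5, -0.6]
width: 0.0878
```

Call:
{"name": "servo_tool", "arguments": {
  "offset": [
    [0,0,0],
    [0,0,0],
    [0,0,0],
    [0,0,0],
    [0,0,0],
    [0,0,0],
    [0,0,0],
    [0,0,0],
    [0,0,0]
  ],
  "dr": [
    [0,1,0],
    [0,1,0],
    [0,1,0],
    [0,1,0],
    [0,1,0],
    [0,1,0],
    [0,1,0],
    [0,1,0],
    [0,0.1,0]
  ],
  "grip": [0,0,0,0,0,0,0,0,0]
}}

```text
clock: 2.25
tcp_pos: [0.1822, 0.5978, 0.3476]
ee_rot: [0.503, -0.497, 0.497, -0.503]
ft_force: [0.4, 0.7, -0.0]
width: 0.0878
```

```bash
cat >> h.py <<'E'
def rel(target, jaw=None, grasp=False):
    """offset in tool units from the current TCP to target world pos; jaw: desired az deg of tool z"""
    s=ctrl.observe();M=R.from_quat(s['ee_rot']).as_matrix();p=np.array(s['tcp_pos'])
    print('t',round(float(s['clock']),1),'tcp',p.round(4),'jaw az',np.degrees(np.arctan2(M[1,2],M[0,2])).round(2),'down',M[:,1].round(3),'F',np.round(s['ft_force'],1),'w',round(float(s['width']),4))
    if target is not None:
        o=M.T@(np.array(target)-p)/.25;print('offset total',o.round(3),'max rows',np.ceil(np.linalg.norm(o)/.2))
TH=-.012;OX,OY=.5204,-.016
def U(x,y,z): c,s=np.cos(TH),np.sin(TH);return np.array([OX+c*x-s*y,OY+s*x+c*y,z])
E
python3 - <<'E'
from h import *
g=U(.026,-.185,.20);print(g);rel(g)
E
```

```text
[ 0.54417818 -0.20129867  0.2       ]
t 2.2 tcp [0.1822 0.5978 0.3476] jaw az 0.58 down [ 0. -0. -1.] F [ 0.4  0.7 -0. ] w 0.0878
offset total [3.211 0.591 1.416] max rows 18.0
```

Call:
{"name": "servo_tool", "arguments": {
  "offset": [
    [0.16,0.01,0.07],
    [0.16,0.01,0.07],
    [0.16,0.01,0.07],
    [0.16,0.01,0.07],
    [0.16,0.01,0.07],
    [0.16,0.01,0.07],
    [0.16,0.01,0.07],
    [0.16,0.01,0.07],
    [0.16,0.01,0.07],
    [0.16,0.01,0.07]
  ],
  "dr": [
    [0,0,0],
    [0,0,0],
    [0,0,0],
    [0,0,0],
    [0,0,0],
    [0,0,0],
    [0,0,0],
    [0,0,0],
    [0,0,0],
    [0,0.3,0]
  ],
  "grip": [0,0,0,0,0,0,0,0,0,0]
}}

```text
clock: 3.25
tcp_pos: [0.3622, 0.1981, 0.3228]
ee_rot: [-0.498, 0.502, -0.502, 0.498]
ft_force: [1.5, 0.9, -0.2]
width: 0.088
```

Call:
{"name": "servo_tool", "arguments": {
  "offset": [
    [0.16,0.04,0.07],
    [0.16,0.04,0.07],
    [0.16,0.04,0.07],
    [0.16,0.04,0.07],
    [0.16,0.04,0.07],
    [0.16,0.04,0.07],
    [0.16,0.04,0.07],
    [0.16,0.04,0.07],
    [0.16,0.04,0.07],
    [0.16,0.04,0.07]
  ],
  "dr": [
    [0,0,0],
    [0,0,0],
    [0,0,0],
    [0,0,0],
    [0,0,0],
    [0,0,0],
    [0,0,0],
    [0,0,0],
    [0,0,0],
    [0,0,0]
  ],
  "grip": [0,0,0,0,0,0,0,0,0,0]
}}

```text
clock: 4.25
tcp_pos: [0.5337, -0.2031, 0.2219]
ee_rot: [-0.498, 0.502, -0.502, 0.498]
ft_force: [2.0, 0.5, 0.8]
width: 0.0882
```

```bash
python3 - <<'E'
from h import *
d=grab('wrist');save(d,'w1.png')
rel(U(.026,-.186,.037))
from meas import masks
m=masks(d)['red'].astype(np.uint8);n,l,st,c=cv2.connectedComponentsWithStats(m);i=1+np.argmax(st[1:,4]);print(st[i],c[i],cast(d,[c[i]],.054),np.nanmedian(cloud(d)[l==i],0))
E
```

```text
t 4.3 tcp [ 0.5336 -0.2108  0.2206] jaw az -0.76 down [-0.001 -0.005 -1.   ] F [ 0.6 -3.9  1. ] w 0.0879
offset total [-0.038  0.734  0.042] max rows 4.0
[ 265  141   18   61 1012] [273.19071146 170.33399209] [[ 0.54551746 -0.19900302  0.054     ]] [ 0.54500278 -0.1966104   0.06336916]
```

View pics/w1.png

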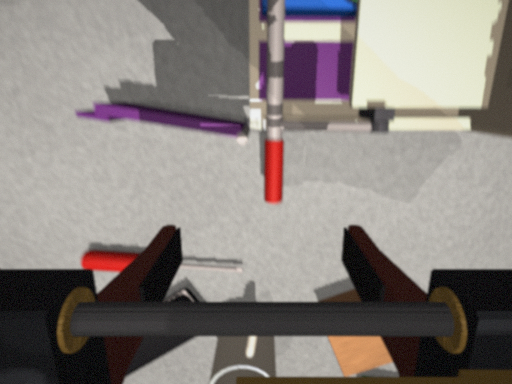

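Call:
{"name": "servo_tool", "arguments": {
  "offset": [
    [-0.02,0.0,0.02],
    [-0.018,0.0,0.022],
    [0,0.15,0],
    [0,0.15,0],
    [0,0.15,0],
    [0,0.15,0],
    [0,0.08,0],
    [0,0.054,0],
    [0,0,0],
    [0,0,0]
  ],
  "dr": [
    [0,0,0],
    [0,0,0],
    [0,0,0],
    [0,0,0],
    [0,0,0],
    [0,0,0],
    [0,0,0],
    [0,0,0],
    [0,0,0],
    [0,0,0]
  ],
  "grip": [0,0,0,0,0,0,0,0,0,0]
}}

```text
clock: 5.3
tcp_pos: [0.5444, -0.1917, 0.0401]
ee_rot: [0.498, -0.502, 0.502, -0.498]
ft_force: [0.1, -0.1, 0.3]
width: 0.0876
```

```bash
python3 - <<'E'
from h import *
rel(U(.026,-.186,.037))
E
```

```text
t 5.3 tcp [ 0.5444 -0.1917  0.0401] jaw az -0.46 down [ 0.001  0.    -1.   ] F [ 0.1 -0.1  0.3] w 0.0876
offset total [ 0.042  0.013 -0.001] max rows 1.0
```

Call:
{"name": "servo_tool", "arguments": {
  "offset": [
    [0.04,0.01,0],
    [0,0,0],
    [0,0,0],
    [0,0,0],
    [0,0,0],
    [0,0,0],
    [0,0,0]
  ],
  "dr": [
    [0,0,0],
    [0,0,0],
    [0,0,0],
    [0,0,0],
    [0,0,0],
    [0,0,0],
    [0,0,0]
  ],
  "grip": [0,0.8,0.8,0.8,0.8,0.8,0.8],
  "newtons": 20
}}

```text
clock: 6.0
tcp_pos: [0.5434, -0.2022, 0.0366]
ee_rot: [-0.498, 0.502, -0.502, 0.498]
ft_force: [-0.4, -0.3, -0.8]
width: 0.0433
```

```bash
python3 - <<'E'
from h import *
rel(None)
# arc path of TCP, unit frame deltas; grip angle e=th-a0
a0=np.arctan2(.016,.099);r=np.hypot(.016,.099)
prev=None
for k,th in enumerate(np.linspace(0,1.75,21)):
    e=th-a0;p=np.array([-r*np.cos(e),r*np.sin(e)])
    if prev is not None: print(round(th,2),'z(tool)',round((p[0]-prev[0])/.25,3),'y(tool)',round(-(p[1]-prev[1])/.25,3))
    prev=p
E
```

```text
t 6.0 tcp [ 0.5434 -0.2022  0.0366] jaw az -0.54 down [ 0.  0. -1.] F [-0.4 -0.3 -0.8] w 0.0433
0.09 z(tool) -0.004 y(tool) -0.035
0.18 z(tool) -0.001 y(tool) -0.035
0.26 z(tool) 0.002 y(tool) -0.035
0.35 z(tool) 0.005 y(tool) -0.035
0.44 z(tool) 0.008 y(tool) -0.034
0.52 z(tool) 0.011 y(tool) -0.033
0.61 z(tool) 0.014 y(tool) -0.032
0.7 z(tool) 0.017 y(tool) -0.031
0.79 z(tool) 0.019 y(tool) -0.029
0.88 z(tool) 0.022 y(tool) -0.027
0.96 z(tool) 0.024 y(tool) -0.025
1.05 z(tool) 0.026 y(tool) -0.023
1.14 z(tool) 0.028 y(tool) -0.021
1.22 z(tool) 0.03 y(tool) -0.018
1.31 z(tool) 0.031 y(tool) -0.016
1.4 z(tool) 0.033 y(tool) -0.013
1.49 z(tool) 0.034 y(tool) -0.01
1.58 z(tool) 0.034 y(tool) -0.007
1.66 z(tool) 0.035 y(tool) -0.004
1.75 z(tool) 0.035 y(tool) -0.001
```

Fingers are still closing; close fully, then swing.

Call:
{"name": "servo_tool", "arguments": {
  "offset": [
    [0,0,0],
    [0,0,0],
    [0,0,0],
    [0,0,0],
    [0,0,0],
    [0,0,0]
  ],
  "dr": [
    [0,0,0],
    [0,0,0],
    [0,0,0],
    [0,0,0],
    [0,0,0],
    [0,0,0]
  ],
  "grip": [0.9,0.9,0.9,0.9,0.9,0.9],
  "newtons": 20
}}

```text
clock: 6.6
tcp_pos: [0.545, -0.2024, 0.037]
ee_rot: [0.497, -0.501, 0.503, -0.498]
ft_force: [5.0, -0.3, -3.0]
width: 0.0195
```

Call:
{"name": "servo_tool", "arguments": {
  "offset": [
    [0,-0.035,-0.004],
    [0,-0.035,-0.001],
    [0,-0.035,0.002],
    [0,-0.035,0.005],
    [0,-0.034,0.008],
    [0,-0.033,0.011],
    [0,-0.032,0.014],
    [0,-0.031,0.017],
    [0,-0.029,0.019],
    [0,-0.027,0.022]
  ],
  "dr": [
    [0,0,0],
    [0,0,0],
    [0,0,0],
    [0,0,0],
    [0,0,0],
    [0,0,0],
    [0,0,0],
    [0,0,0],
    [0,0,0],
    [0,0,0]
  ],
  "grip": [0.9,0.9,0.9,0.9,0.9,0.9,0.9,0.9,0.9,0.9]
}}

```text
clock: 7.6
tcp_pos: [0.5634, -0.2026, 0.1178]
ee_rot: [-0.499, 0.505, -0.501, 0.496]
ft_force: [-11.5, 0.3, 1.2]
width: 0.0192
```

```bash
python3 - <<'E'
from h import *
rel(None);save(grab('side'),'s1.png')
E
```

```text
t 7.6 tcp [ 0.5634 -0.2026  0.1178] jaw az -0.61 down [-0.007  0.002 -1.   ] F [-11.5   0.3   1.2] w 0.0192
```

View pics/s1.png

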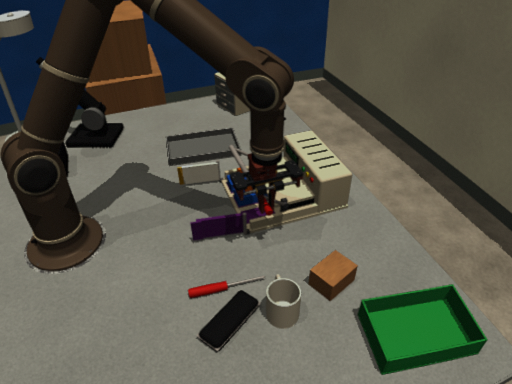

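The bar follows the gripper (side view, around 265,190). Continue the arc.

Call:
{"name": "servo_tool", "arguments": {
  "offset": [
    [0,-0.025,0.024],
    [0,-0.023,0.026],
    [0,-0.021,0.028],
    [0,-0.018,0.03],
    [0,-0.016,0.031],
    [0,-0.013,0.033],
    [0,-0.01,0.034],
    [0,-0.007,0.034],
    [0,-0.004,0.035],
    [0,-0.001,0.035]
  ],
  "dr": [
    [0,0,0],
    [0,0,0],
    [0,0,0],
    [0,0,0],
    [0,0,0],
    [0,0,0],
    [0,0,0],
    [0,0,0],
    [0,0,0],
    [0,0,0]
  ],
  "grip": [0.9,0.9,0.9,0.9,0.9,0.9,0.9,0.9,0.9,0.9]
}}

```text
clock: 8.65
tcp_pos: [0.6434, -0.2045, 0.1543]
ee_rot: [-0.498, 0.503, -0.502, 0.497]
ft_force: [-5.9, -1.6, 6.6]
width: 0.0192
```

Call:
{"name": "servo_tool", "arguments": {
  "offset": [
    [0,0,0],
    [0,0,0],
    [0,0,0]
  ],
  "dr": [
    [0,0,0],
    [0,0,0],
    [0,0,0]
  ],
  "grip": [0.9,0.9,0.9]
}}

```text
clock: 8.95
tcp_pos: [0.6449, -0.2045, 0.1542]
ee_rot: [0.497, -0.502, 0.503, -0.498]
ft_force: [0.0, -2.7, 4.8]
width: 0.0193
```

```bash
python3 - <<'E'
from h import *
rel(None)
E
```

```text
t 8.9 tcp [ 0.6449 -0.2045  0.1542] jaw az -0.58 down [ 0.002 -0.002 -1.   ] F [ 0.  -2.7  4.8] w 0.0193
```

Call:
{"name": "servo_tool", "arguments": {
  "offset": [
    [0,0,0],
    [0,0,0],
    [0,0,0],
    [0,0,0],
    [0,0,0],
    [0,0,0],
    [0,-0.1,0],
    [0,-0.15,0],
    [0,-0.15,0],
    [0,-0.1,0]
  ],
  "dr": [
    [0,0,0],
    [0,0,0],
    [0,0,0],
    [0,0,0],
    [0,0,0],
    [0,0,0],
    [0,0,0],
    [0,0,0],
    [0,0,0],
    [0,0,0]
  ],
  "grip": [0.3,0.3,0.3,0.3,0.3,0.3,0.3,0.3,0.3,0.3]
}}

```text
clock: 9.95
tcp_pos: [0.6445, -0.2039, 0.2805]
ee_rot: [0.497, -0.502, 0.503, -0.498]
ft_force: [-0.0, -0.5, -1.4]
width: 0.0618
```

```bash
python3 - <<'E'
from h import *
rel(None)
d=grab('side')
cv2.imwrite('pics/s2.png',cv2.resize(d['img'][110:260,150:370,::-1],None,fx=3.6,fy=3.6,interpolation=cv2.INTER_CUBIC))
E
```

```text
t 9.9 tcp [ 0.6445 -0.2039  0.2805] jaw az -0.56 down [ 0.002 -0.001 -1.   ] F [-0.  -0.5 -1.4] w 0.0618
```

View pics/s2.png

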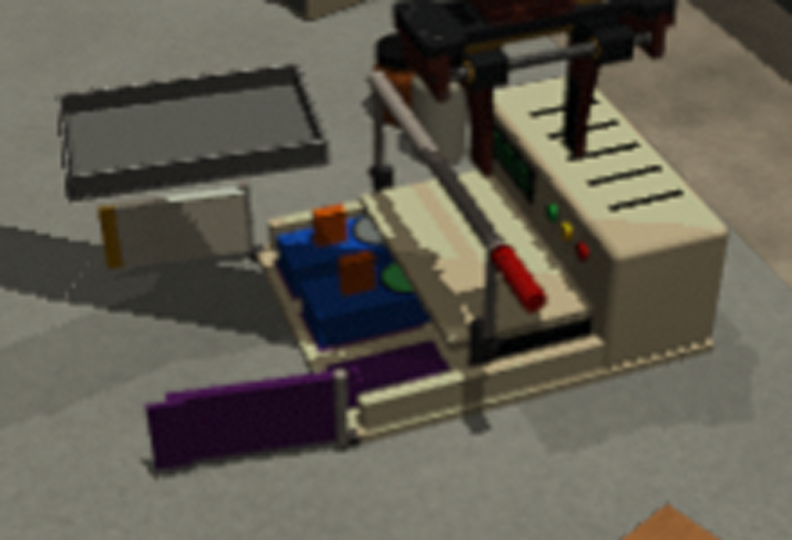

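Call:
{"name": "servo_tool", "arguments": {
  "offset": [
    [-0.152,0,-0.09],
    [-0.152,0,-0.09],
    [-0.152,0,-0.09],
    [-0.152,0,-0.09],
    [-0.152,0,-0.09],
    [0,0,0],
    [0,0,0],
    [0,0,0],
    [0,0,0],
    [0,0,0]
  ],
  "dr": [
    [0,-1,0],
    [0,0,0],
    [0,0,0],
    [0,0,0],
    [0,0,0],
    [0,-1,0],
    [0,-1,0],
    [0,-1,0],
    [0,-1,0],
    [0,-1,0]
  ],
  "grip": [0.3,0.3,0.3,0.3,0.3,0.3,0.3,0.3,0.3,0.3]
}}

```text
clock: 11.0
tcp_pos: [0.5229, -0.0187, 0.2776]
ee_rot: [-0.592, 0.387, -0.387, 0.592]
ft_force: [0.3, -1.1, 0.2]
width: 0.0611
```

Call:
{"name": "servo_tool", "arguments": {
  "offset": [
    [0,0,0],
    [0,0,0],
    [0,0,0],
    [0,0,0],
    [0,0,0],
    [0,0,0],
    [0,0,0],
    [0,0,0],
    [0,0,0],
    [0,0,0]
  ],
  "dr": [
    [0,-1,0],
    [0,-1,0],
    [0,-1,0],
    [0,-1,0],
    [0,-1,0],
    [0,-1,0],
    [0,-1,0],
    [0,-1,0],
    [0,-1,0],
    [0,-1,0]
  ],
  "grip": [0.3,0.3,0.3,0.3,0.3,0.3,0.3,0.3,0.3,0.3]
}}

```text
clock: 12.0
tcp_pos: [0.5229, -0.0189, 0.2775]
ee_rot: [-0.688, 0.161, -0.161, 0.688]
ft_force: [-0.3, -0.7, -0.5]
width: 0.0618
```

Call:
{"name": "servo_tool", "arguments": {
  "offset": [
    [0,0,0],
    [0,0,0],
    [0,0,0],
    [0,0,0],
    [0,0,0],
    [0,0,0],
    [0,0,0],
    [0,0,0]
  ],
  "dr": [
    [0,-1,0],
    [0,-1,0],
    [0,-1,0],
    [0,-1,0],
    [0,-1,0],
    [0,-1,0],
    [0,-0.6,0],
    [0,0,0]
  ],
  "grip": [0.3,0.3,0.3,0.3,0.3,0.3,0.3,0.3]
}}

```text
clock: 12.8
tcp_pos: [0.5229, -0.0189, 0.2775]
ee_rot: [-0.707, 0.001, -0.001, 0.707]
ft_force: [0.8, 0.8, -0.5]
width: 0.0615
```

```bash
python3 - <<'E'
from meas import *
rel(None)
d=grab('wrist');save(d,'w2.png');P=cloud(d)
for nm,d in [('wrist',d),('top',grab('top'))]:
  P=cloud(d);m=masks(d)['orange']&(P[...,2]>.03)&(P[...,1]>-.15)
  n,l,st,c=cv2.connectedComponentsWithStats(m.astype(np.uint8))
  for i in range(1,n):
    if st[i,4]>15:
        q=P[l==i];t=(l==i)&(P[...,2]>.07);print(nm,st[i],c[i].round(1),'z',np.nanpercentile(q[:,2],[10,90]).round(3))
        v,u=np.where(t)
        if len(u)>10:
            r=cv2.minAreaRect(np.c_[u,v].astype(np.float32));b=cv2.boxPoints(r);print(cast(d,b,.08).round(4).tolist(), cast(d,[r[0]],.08).round(4))
E
```

```text
t 12.8 tcp [ 0.5229 -0.0189  0.2775] jaw az 89.87 down [-0.  0. -1.] F [ 0.8  0.8 -0.5] w 0.0615
wrist [258 196  11  31 254] [263.4 212. ] z [0.073 0.082]
[[0.5918, -0.0232, 0.08], [0.5601, -0.0211, 0.08], [0.5609, -0.0104, 0.08], [0.5926, -0.0123, 0.08]] [[ 0.5762 -0.0168  0.08  ]]
wrist [319 197  15  30 336] [325.6 211.2] z [0.065 0.082]
[[0.5928, 0.0497, 0.08], [0.5598, 0.0516, 0.08], [0.5614, 0.0652, 0.08], [0.5945, 0.0637, 0.08]] [[0.5769 0.0575 0.08  ]]
top [118 111   8  18  25] [122.9 120.1] z [0.059 0.064]
```

View pics/w2.png

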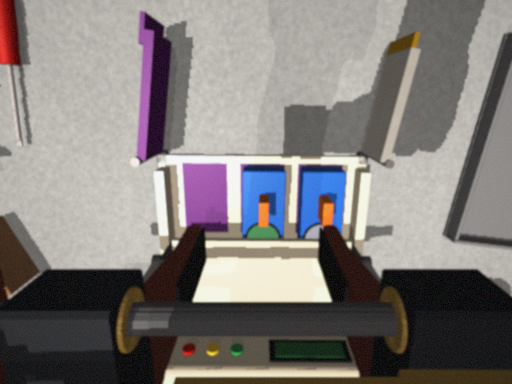

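Call:
{"name": "servo_tool", "arguments": {
  "offset": [
    [0.107,0,0.004],
    [0.107,0,0.004],
    [0,0.15,0],
    [0,0.15,0],
    [0,0.15,0],
    [0,0.15,0],
    [0,0.1,0],
    [0,0.1,0],
    [0,0.06,0],
    [0,0,0]
  ],
  "dr": [
    [0,0.5,0],
    [0,0,0],
    [0,0,0],
    [0,0,0],
    [0,0,0],
    [0,0,0],
    [0,0,0],
    [0,0,0],
    [0,0,0],
    [0,0,0]
  ],
  "grip": [0.3,0.3,0.3,0.3,0.3,0.3,0.3,0.3,0.3,0.3]
}}

```text
clock: 13.9
tcp_pos: [0.5753, -0.0179, 0.0608]
ee_rot: [0.707, -0.015, 0.012, -0.707]
ft_force: [-0.7, -0.2, 0.8]
width: 0.0614
```

```bash
python3 - <<'E'
from meas import *
rel([.5762,-.0168,.050])
save(grab('wrist'),'w3.png')
E
```

```text
t 13.9 tcp [ 0.5753 -0.0179  0.0608] jaw az 87.82 down [-0.003 -0.001 -1.   ] F [-0.7 -0.2  0.8] w 0.0614
offset total [0.004 0.043 0.004] max rows 1.0
```

View pics/w3.png

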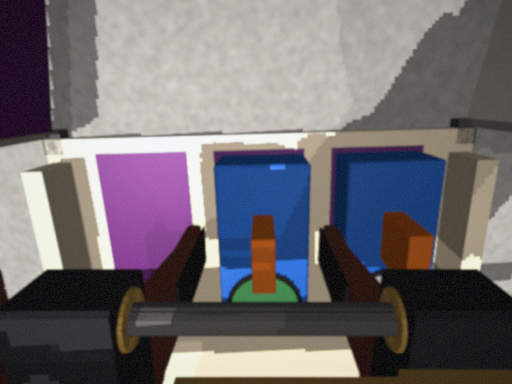

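Call:
{"name": "servo_tool", "arguments": {
  "offset": [
    [0,0.038,0],
    [0,0,0],
    [0,0,0],
    [0,0,0],
    [0,0,0],
    [0,0,0],
    [0,0,0],
    [0,0,0],
    [0,0,0],
    [0,0,0]
  ],
  "dr": [
    [0,0,0],
    [0,0,0],
    [0,0,0],
    [0,0,0],
    [0,0,0],
    [0,0,0],
    [0,0,0],
    [0,0,0],
    [0,0,0],
    [0,0,0]
  ],
  "grip": [0.3,0.3,1,1,1,1,1,1,1,1],
  "newtons": 30
}}

```text
clock: 14.95
tcp_pos: [0.5763, -0.0178, 0.0529]
ee_rot: [-0.707, 0.013, -0.013, 0.707]
ft_force: [-0.3, -0.1, -0.5]
width: 0.0121
```

```bash
python3 - <<'E'
from meas import *
rel(None)
E
```

```text
t 14.9 tcp [ 0.5763 -0.0178  0.0529] jaw az 87.85 down [-0.  0. -1.] F [-0.3 -0.1 -0.5] w 0.0121
```

Call:
{"name": "servo_tool", "arguments": {
  "offset": [
    [0,-0.01,0],
    [-0.04,0,0],
    [-0.04,0,0],
    [-0.04,0,0],
    [-0.04,0,0],
    [-0.04,0,0],
    [-0.04,0,0],
    [0,0,0]
  ],
  "dr": [
    [0,0,0],
    [0,0,0],
    [0,0,0],
    [0,0,0],
    [0,0,0],
    [0,0,0],
    [0,0,0],
    [0,0,0]
  ],
  "grip": [1,1,1,1,1,1,1,1]
}}

```text
clock: 15.75
tcp_pos: [0.515, -0.0155, 0.0556]
ee_rot: [-0.707, 0.014, -0.013, 0.707]
ft_force: [0.3, 0.1, -2.4]
width: 0.012
```

```bash
python3 - <<'E'
from meas import *
rel(None)
save(grab('wrist'),'w4.png')
E
```

```text
t 15.8 tcp [ 0.515  -0.0155  0.0556] jaw az 87.84 down [-0.001  0.001 -1.   ] F [ 0.3  0.1 -2.4] w 0.012
```

View pics/w4.png

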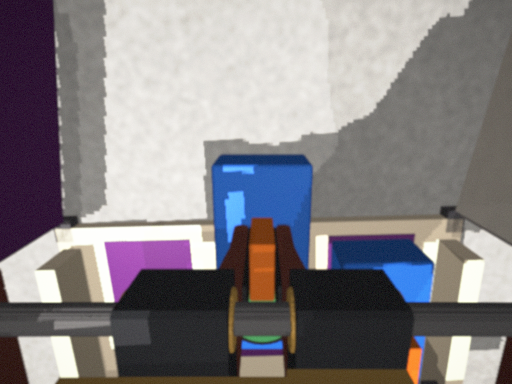

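Call:
{"name": "servo_tool", "arguments": {
  "offset": [
    [0,-0.05,0],
    [0,-0.1,0],
    [0,-0.1,0],
    [0,-0.1,0],
    [0,-0.1,0],
    [0,-0.05,0],
    [0,0,0],
    [0,0,0],
    [0,0,0],
    [0,0,0]
  ],
  "dr": [
    [0,0,0],
    [0,0,0],
    [0,0,0],
    [0,0,0],
    [0,0,0],
    [0,0,0],
    [0,1,0],
    [0,1,0],
    [0,1,0],
    [0,1,0]
  ],
  "grip": [1,1,1,1,1,1,1,1,1,1]
}}

```text
clock: 16.8
tcp_pos: [0.5167, -0.0157, 0.1808]
ee_rot: [0.698, -0.113, 0.113, -0.698]
ft_force: [1.2, 0.1, -2.0]
width: 0.0115
```

Call:
{"name": "servo_tool", "arguments": {
  "offset": [
    [0,0,0],
    [0,0,0],
    [0,0,0],
    [0,0,0],
    [0,0,0],
    [0,0,0],
    [0,0,0],
    [0,0,0],
    [0,0,0],
    [0,0,0]
  ],
  "dr": [
    [0,1,0],
    [0,1,0],
    [0,1,0],
    [0,1,0],
    [0,1,0],
    [0,1,0],
    [0,1,0],
    [0,1,0],
    [0,1,0],
    [0,1,0]
  ],
  "grip": [1,1,1,1,1,1,1,1,1,1]
}}

```text
clock: 17.8
tcp_pos: [0.5167, -0.0157, 0.1807]
ee_rot: [0.618, -0.344, 0.345, -0.617]
ft_force: [-0.2, -0.6, -2.9]
width: 0.0117
```

Call:
{"name": "servo_tool", "arguments": {
  "offset": [
    [0,0,0],
    [0,0,0],
    [0,0,0],
    [0,0,0],
    [0,0,0],
    [0,0,0],
    [0,0,0],
    [0,0,0],
    [0,0,0],
    [0,0,0]
  ],
  "dr": [
    [0,1,0],
    [0,1,0],
    [0,1,0],
    [0,1,0],
    [0,1,0],
    [0,1,0],
    [0,1,0],
    [0,1,0],
    [0,1,0],
    [0,0.9,0]
  ],
  "grip": [1,1,1,1,1,1,1,1,1,1]
}}

```text
clock: 18.8
tcp_pos: [0.5167, -0.0156, 0.1807]
ee_rot: [0.464, -0.533, 0.533, -0.464]
ft_force: [0.2, -0.3, -1.4]
width: 0.0117
```

```bash
python3 - <<'E'
from meas import *
rel([.5765,.353,.17])
save(grab('top'),'t3.png')
E
```

```text
t 18.8 tcp [ 0.5167 -0.0156  0.1807] jaw az -7.9 down [-0. -0. -1.] F [ 0.2 -0.3 -1.4] w 0.0117
offset total [-1.493  0.043  0.034] max rows 8.0
```

View pics/t3.png

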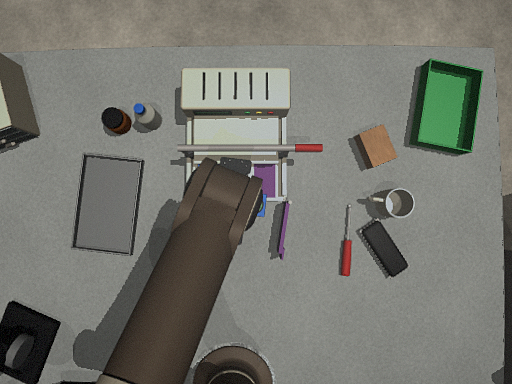

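Call:
{"name": "servo_tool", "arguments": {
  "offset": [
    [-0.09,0,0.003],
    [-0.15,0,0.003],
    [-0.17,0,0.004],
    [-0.17,0,0.004],
    [-0.17,0,0.004],
    [-0.17,0,0.004],
    [-0.17,0,0.004],
    [-0.17,0,0.004],
    [-0.14,0,0.004],
    [-0.093,0,0]
  ],
  "dr": [
    [0,0,0],
    [0,0,0],
    [0,0,0],
    [0,0,0],
    [0,0,0],
    [0,0,0],
    [0,0,0],
    [0,0,0],
    [0,0,0],
    [0,0,0]
  ],
  "grip": [1,1,1,1,1,1,1,1,1,1]
}}

```text
clock: 19.85
tcp_pos: [0.5748, 0.3568, 0.1799]
ee_rot: [-0.467, 0.532, -0.531, 0.466]
ft_force: [0.6, -0.0, -1.2]
width: 0.0114
```

Call:
{"name": "servo_tool", "arguments": {
  "offset": [
    [0,0.05,0],
    [0,0.1,0],
    [0,0.1,0],
    [0,0,0],
    [0,0,0]
  ],
  "dr": [
    [0,0,0],
    [0,0,0],
    [0,0,0],
    [0,0,0],
    [0,0,0]
  ],
  "grip": [1,1,1,1,1]
}}

```text
clock: 20.35
tcp_pos: [0.5754, 0.3521, 0.1182]
ee_rot: [0.465, -0.533, 0.533, -0.465]
ft_force: [0.3, -0.5, -1.9]
width: 0.0121
```

```bash
python3 - <<'E'
from meas import *
rel([.5765,.353,.050])
save(grab('wrist'),'w5.png')
d=grab('side')
cv2.imwrite('pics/s5.png',cv2.resize(d['img'][80:230,150:370,::-1],None,fx=3.6,fy=3.6,interpolation=cv2.INTER_CUBIC))
E
```

```text
t 20.4 tcp [0.5754 0.3521 0.1182] jaw az -7.77 down [-0.001 -0.001 -1.   ] F [ 0.3 -0.5 -1.9] w 0.0121
offset total [-0.004  0.273  0.004] max rows 2.0
```

View pics/w5.png

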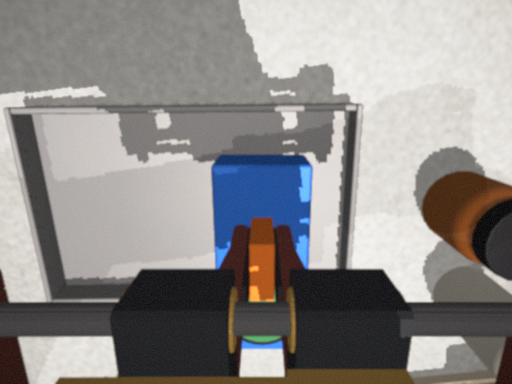

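View pics/s5.png

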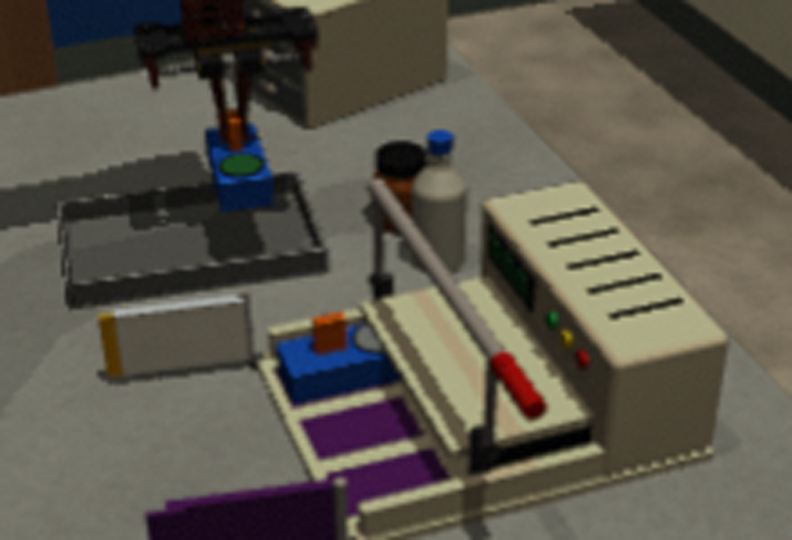

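Call:
{"name": "servo_tool", "arguments": {
  "offset": [
    [0,0.06,0.004],
    [0,0.08,0],
    [0,0.06,0],
    [0,0.04,0],
    [0,0.02,0],
    [0,0.01,0],
    [0,0,0],
    [0,0,0]
  ],
  "dr": [
    [0,0,0],
    [0,0,0],
    [0,0,0],
    [0,0,0],
    [0,0,0],
    [0,0,0],
    [0,0,0],
    [0,0,0]
  ],
  "grip": [1,1,1,1,1,1,1,1]
}}

```text
clock: 21.25
tcp_pos: [0.5767, 0.353, 0.0513]
ee_rot: [0.465, -0.533, 0.533, -0.465]
ft_force: [0.5, -0.1, -1.4]
width: 0.0117
```

```bash
python3 - <<'E'
from meas import *
rel([.5765,.353,.048])
E
```

```text
t 21.2 tcp [0.5767 0.353  0.0513] jaw az -7.75 down [ 0.001  0.    -1.   ] F [ 0.5 -0.1 -1.4] w 0.0117
offset total [ 0.     0.013 -0.001] max rows 1.0
```

Call:
{"name": "servo_tool", "arguments": {
  "offset": [
    [0,0.008,0],
    [0,0.004,0],
    [0,0,0],
    [0,0,0],
    [0,0,0],
    [0,0,0],
    [0,0,0],
    [0,0,0],
    [0,0,0]
  ],
  "dr": [
    [0,0,0],
    [0,0,0],
    [0,0,0],
    [0,0,0],
    [0,0,0],
    [0,0,0],
    [0,0,0],
    [0,0,0],
    [0,0,0]
  ],
  "grip": [1,1,1,0.5,0.5,0.5,0.5,0.5,0.5]
}}

```text
clock: 22.15
tcp_pos: [0.5763, 0.3529, 0.0477]
ee_rot: [-0.465, 0.533, -0.533, 0.465]
ft_force: [0.4, 0.2, 0.3]
width: 0.0438
```

Call:
{"name": "servo_tool", "arguments": {
  "offset": [
    [0,-0.05,0],
    [0,-0.1,0],
    [0,-0.1,0],
    [0,-0.15,0],
    [0,-0.15,0],
    [0,-0.1,0],
    [0,0,0],
    [0,0,0]
  ],
  "dr": [
    [0,0,0],
    [0,0,0],
    [0,0,0],
    [0,0,0],
    [0,0,0],
    [0,0,0],
    [0,0,0],
    [0,0,0]
  ],
  "grip": [0.5,0.5,0.5,0.5,0.5,0.5,0.5,0.5]
}}

```text
clock: 22.95
tcp_pos: [0.5764, 0.353, 0.2111]
ee_rot: [-0.465, 0.533, -0.533, 0.466]
ft_force: [-0.2, -0.5, -0.6]
width: 0.0438
```

```bash
python3 - <<'E'
from meas import *
rel(U(.03,.078,.22))
save(grab('wrist'),'w6.png')
E
```

```text
t 22.9 tcp [0.5764 0.353  0.2111] jaw az -7.75 down [ 0.001  0.001 -1.   ] F [-0.2 -0.5 -0.6] w 0.0438
offset total [ 1.168 -0.037  0.058] max rows 6.0
```

View pics/w6.png

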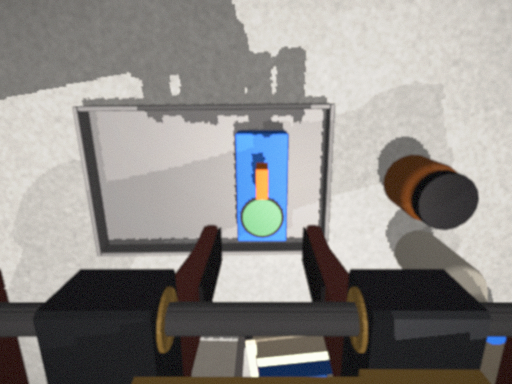

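Call:
{"name": "servo_tool", "arguments": {
  "offset": [
    [0.1,-0.01,0],
    [0.17,-0.01,0],
    [0.18,-0.01,0],
    [0.18,-0.01,0.01],
    [0.18,0,0.01],
    [0.17,0,0.02],
    [0.12,0,0.01],
    [0.07,0,0.01],
    [0,0,0],
    [0,0,0]
  ],
  "dr": [
    [0,0,0],
    [0,0,0],
    [0,0,0],
    [0,0,0],
    [0,0,0],
    [0,0,0],
    [0,0,0],
    [0,0,0],
    [0,-1,0],
    [0,-1,0]
  ],
  "grip": [0.4,0.4,0.4,0.4,0.4,0.4,0.4,0.4,0.4,0.4]
}}

```text
clock: 24.0
tcp_pos: [0.5515, 0.0612, 0.2194]
ee_rot: [0.502, -0.499, 0.498, -0.501]
ft_force: [-1.3, 0.8, -0.3]
width: 0.0527
```

Call:
{"name": "servo_tool", "arguments": {
  "offset": [
    [0,0,0],
    [0,0,0],
    [0,0,0],
    [0,0,0],
    [0,0,0],
    [0,0,0],
    [0,0,0],
    [0,0,0],
    [0,0,0],
    [0,0,0]
  ],
  "dr": [
    [0,-1,0],
    [0,-1,0],
    [0,-1,0],
    [0,-1,0],
    [0,-1,0],
    [0,-1,0],
    [0,-1,0],
    [0,-1,0],
    [0,-1,0],
    [0,-1,0]
  ],
  "grip": [0.4,0.4,0.4,0.4,0.4,0.4,0.4,0.4,0.4,0.4]
}}

```text
clock: 25.0
tcp_pos: [0.5514, 0.0621, 0.2192]
ee_rot: [0.642, -0.297, 0.296, -0.642]
ft_force: [0.2, 0.3, 0.9]
width: 0.0524
```

Call:
{"name": "servo_tool", "arguments": {
  "offset": [
    [0,0,0],
    [0,0,0],
    [0,0,0],
    [0,0,0],
    [0,0,0],
    [0,0,0],
    [0,0,0],
    [0,0,0],
    [0,0,0],
    [0,0,0]
  ],
  "dr": [
    [0,-1,0],
    [0,-1,0],
    [0,-1,0],
    [0,-1,0],
    [0,-1,0],
    [0,-1,0],
    [0,-1,0],
    [0,-1,0],
    [0,-1,0],
    [0,-1,0]
  ],
  "grip": [0.4,0.4,0.4,0.4,0.4,0.4,0.4,0.4,0.4,0.4]
}}

```text
clock: 26.0
tcp_pos: [0.5514, 0.0621, 0.2192]
ee_rot: [0.705, -0.059, 0.058, -0.705]
ft_force: [0.9, -0.6, -0.3]
width: 0.0526
```

Call:
{"name": "servo_tool", "arguments": {
  "offset": [
    [0,0,0],
    [0,0,0],
    [0,0,0]
  ],
  "dr": [
    [0,-1,0],
    [0,-0.5,0],
    [0,0,0]
  ],
  "grip": [0.4,0.4,0.4]
}}

```text
clock: 26.3
tcp_pos: [0.5515, 0.062, 0.2193]
ee_rot: [0.707, -0.023, 0.022, -0.707]
ft_force: [0.1, 1.0, -0.0]
width: 0.0526
```

```bash
python3 - <<'E'
from meas import *
d=grab('wrist');save(d,'w7.png');P=cloud(d)
m=masks(d)['orange']&(P[...,2]>.03)&(P[...,1]>-.15)
n,l,st,c=cv2.connectedComponentsWithStats(m.astype(np.uint8))
for i in range(1,n):
    if st[i,4]>15:
        t=(l==i)&(P[...,2]>.074);print(st[i],c[i].round(1));v,u=np.where(t)
        r=cv2.minAreaRect(np.c_[u,v].astype(np.float32));print(cast(d,cv2.boxPoints(r),.08).round(4).tolist(), cast(d,[r[0]],.08).round(4),'z',np.nanpercentile(P[t][:,2],[10,50,90]))
rel([.577,.058,.052])
E
```

```text
[255 187  13  36 358] [260.5 205.9]
[[0.593, 0.0529, 0.08], [0.5619, 0.0551, 0.08], [0.5627, 0.0667, 0.08], [0.5938, 0.0649, 0.08]] [[0.5776 0.0599 0.08  ]] z [0.07972999 0.08070712 0.08170042]
t 26.4 tcp [0.5515 0.0618 0.2194] jaw az 86.26 down [-0.001 -0.    -1.   ] F [-0.8 -0.1  0.1] w 0.0526
offset total [ 0.104  0.669 -0.008] max rows 4.0
```

View pics/w7.png

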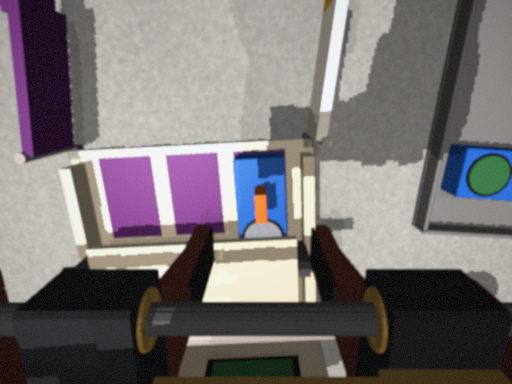

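Call:
{"name": "servo_tool", "arguments": {
  "offset": [
    [0.052,0,0],
    [0.052,0,0],
    [0,0.15,0],
    [0,0.15,0],
    [0,0.12,0],
    [0,0.1,0],
    [0,0.08,0],
    [0,0.06,0],
    [0,0,0],
    [0,0,0]
  ],
  "dr": [
    [0,0,0],
    [0,0,0],
    [0,0,0],
    [0,0,0],
    [0,0,0],
    [0,0,0],
    [0,0,0],
    [0,0,0],
    [0,0,0],
    [0,0,0]
  ],
  "grip": [0.4,0.4,0.4,0.4,0.4,0.4,0.4,0.4,0.4,0.4]
}}

```text
clock: 27.35
tcp_pos: [0.5779, 0.0594, 0.0553]
ee_rot: [0.707, -0.023, 0.023, -0.707]
ft_force: [0.5, -0.7, 0.1]
width: 0.0529
```

```bash
python3 - <<'E'
from meas import *
d=grab('wrist');save(d,'w8.png')
rel([.5776,.0595,.052])
E
```

```text
t 27.4 tcp [0.5783 0.0594 0.0559] jaw az 86.23 down [ 0.001  0.    -1.   ] F [-0.1  0.4  0.4] w 0.0527
offset total [-0.003  0.016  0.   ] max rows 1.0
```

View pics/w8.png

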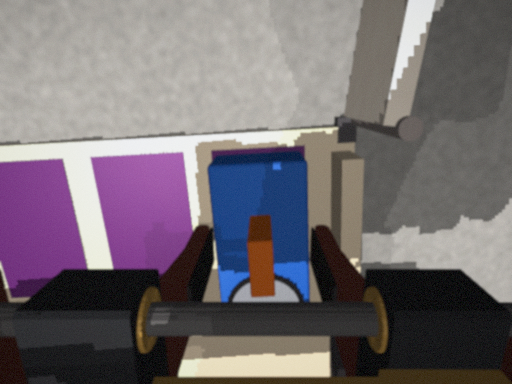

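Fin centred (260,255). Down 3 mm, close, lift 2 mm, slide out.

Call:
{"name": "servo_tool", "arguments": {
  "offset": [
    [0,0.012,0],
    [0,0,0],
    [0,0,0],
    [0,0,0],
    [0,0,0],
    [0,0,0],
    [0,0,0],
    [0,0,0],
    [0,0,0],
    [0,0,0]
  ],
  "dr": [
    [0,0,0],
    [0,0,0],
    [0,0,0],
    [0,0,0],
    [0,0,0],
    [0,0,0],
    [0,0,0],
    [0,0,0],
    [0,0,0],
    [0,0,0]
  ],
  "grip": [0.4,1,1,1,1,1,1,1,1,1],
  "newtons": 30
}}

```text
clock: 28.4
tcp_pos: [0.5776, 0.0593, 0.0521]
ee_rot: [0.707, -0.023, 0.023, -0.707]
ft_force: [0.0, -0.7, -0.6]
width: 0.0115
```

Call:
{"name": "servo_tool", "arguments": {
  "offset": [
    [0,-0.008,0],
    [-0.04,0,0],
    [-0.04,0,0],
    [-0.04,0,0],
    [-0.04,0,0],
    [-0.04,0,0],
    [-0.04,0,0],
    [0,0,0]
  ],
  "dr": [
    [0,0,0],
    [0,0,0],
    [0,0,0],
    [0,0,0],
    [0,0,0],
    [0,0,0],
    [0,0,0],
    [0,0,0]
  ],
  "grip": [1,1,1,1,1,1,1,1]
}}

```text
clock: 29.2
tcp_pos: [0.5161, 0.0635, 0.0541]
ee_rot: [-0.707, 0.023, -0.023, 0.707]
ft_force: [0.5, 0.2, -1.6]
width: 0.0119
```

```bash
python3 - <<'E'
from meas import *
d=grab('wrist');save(d,'w9.png')
rel(None)
E
```

```text
t 29.2 tcp [0.5173 0.0635 0.0543] jaw az 86.27 down [-0.  0. -1.] F [ 0.9  0.3 -2.5] w 0.0116
```

View pics/w9.png

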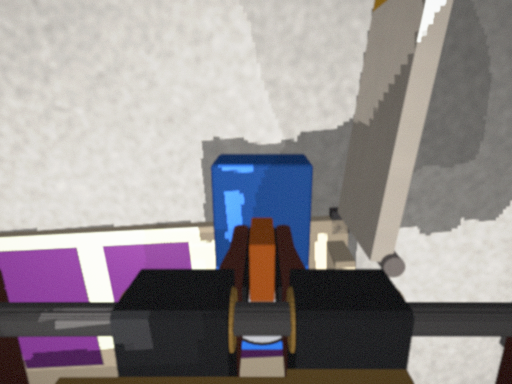

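Call:
{"name": "servo_tool", "arguments": {
  "offset": [
    [0,-0.05,0],
    [0,-0.1,0],
    [0,-0.1,0],
    [0,-0.1,0],
    [0,-0.1,0],
    [0,-0.05,0],
    [0,0,0],
    [0,0,0],
    [0,0,0],
    [0,0,0]
  ],
  "dr": [
    [0,0,0],
    [0,0,0],
    [0,0,0],
    [0,0,0],
    [0,0,0],
    [0,0,0],
    [0,1,0],
    [0,1,0],
    [0,1,0],
    [0,1,0]
  ],
  "grip": [1,1,1,1,1,1,1,1,1,1]
}}

```text
clock: 30.25
tcp_pos: [0.5179, 0.0632, 0.1793]
ee_rot: [0.696, -0.122, 0.122, -0.696]
ft_force: [0.0, 1.2, -1.7]
width: 0.0118
```

Call:
{"name": "servo_tool", "arguments": {
  "offset": [
    [0,0,0],
    [0,0,0],
    [0,0,0],
    [0,0,0],
    [0,0,0],
    [0,0,0],
    [0,0,0],
    [0,0,0],
    [0,0,0],
    [0,0,0]
  ],
  "dr": [
    [0,1,0],
    [0,1,0],
    [0,1,0],
    [0,1,0],
    [0,1,0],
    [0,1,0],
    [0,1,0],
    [0,1,0],
    [0,1,0],
    [0,1,0]
  ],
  "grip": [1,1,1,1,1,1,1,1,1,1]
}}

```text
clock: 31.25
tcp_pos: [0.5179, 0.0632, 0.1792]
ee_rot: [0.613, -0.353, 0.353, -0.613]
ft_force: [-0.6, 0.8, -1.4]
width: 0.0121
```

Call:
{"name": "servo_tool", "arguments": {
  "offset": [
    [0,0,0],
    [0,0,0],
    [0,0,0],
    [0,0,0],
    [0,0,0],
    [0,0,0],
    [0,0,0],
    [0,0,0],
    [0,0,0],
    [0,0,0]
  ],
  "dr": [
    [0,1,0],
    [0,1,0],
    [0,1,0],
    [0,1,0],
    [0,1,0],
    [0,1,0],
    [0,1,0],
    [0,1,0],
    [0,1,0],
    [0,0.5,0]
  ],
  "grip": [1,1,1,1,1,1,1,1,1,1]
}}

```text
clock: 32.25
tcp_pos: [0.5179, 0.0633, 0.1792]
ee_rot: [0.465, -0.533, 0.533, -0.464]
ft_force: [-0.6, -0.7, -2.2]
width: 0.0119
```

```bash
python3 - <<'E'
from meas import *
rel([.4575,.372,.17])
d=grab('side');save(d,'s10.png')
E
```

```text
t 32.2 tcp [0.5179 0.0633 0.1792] jaw az -7.87 down [-0. -0. -1.] F [-0.6 -0.7 -2.2] w 0.0119
offset total [-1.19   0.037 -0.409] max rows 7.0
```

View pics/s10.png

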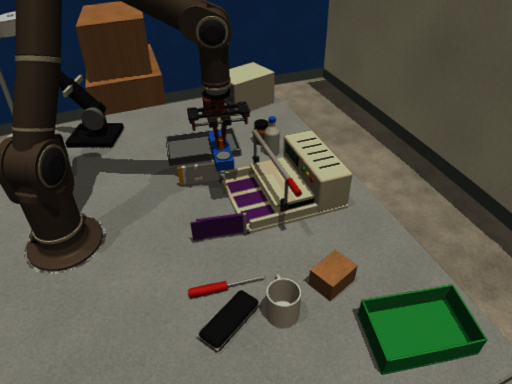

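Call:
{"name": "servo_tool", "arguments": {
  "offset": [
    [-0.07,0,-0.02],
    [-0.13,0,-0.045],
    [-0.15,0,-0.05],
    [-0.15,0,-0.05],
    [-0.15,0,-0.055],
    [-0.15,0,-0.055],
    [-0.15,0,-0.05],
    [-0.13,0,-0.045],
    [-0.11,0,-0.039],
    [0,0,0]
  ],
  "dr": [
    [0,0,0],
    [0,0,0],
    [0,0,0],
    [0,0,0],
    [0,0,0],
    [0,0,0],
    [0,0,0],
    [0,0,0],
    [0,0,0],
    [0,0,0]
  ],
  "grip": [1,1,1,1,1,1,1,1,1,1]
}}

```text
clock: 33.3
tcp_pos: [0.4546, 0.3771, 0.1784]
ee_rot: [-0.467, 0.531, -0.53, 0.467]
ft_force: [-0.3, 0.7, -3.0]
width: 0.0117
```

```bash
python3 - <<'E'
from meas import *
rel([.4575,.372,.05])
d=grab('wrist');save(d,'w11.png')
E
```

```text
t 33.3 tcp [0.4546 0.3771 0.1784] jaw az -7.26 down [-0.001  0.001 -1.   ] F [-0.3  0.7 -3. ] w 0.0117
offset total [0.019 0.513 0.014] max rows 3.0
```

View pics/w11.png

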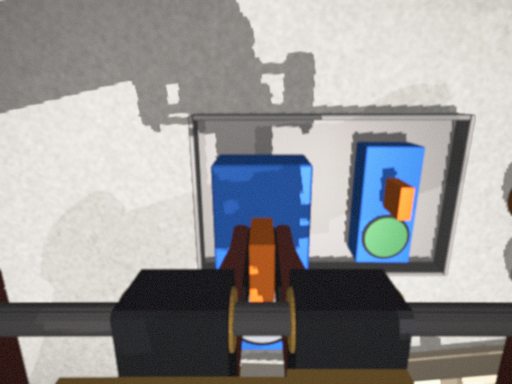

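Call:
{"name": "servo_tool", "arguments": {
  "offset": [
    [0,0.08,0],
    [0,0.12,0],
    [0,0.12,0],
    [0,0.1,0],
    [0,0.06,0],
    [0,0.02,0],
    [0,0,0],
    [0,0,0]
  ],
  "dr": [
    [0,0,0],
    [0,0,0],
    [0,0,0],
    [0,0,0],
    [0,0,0],
    [0,0,0],
    [0,0,0],
    [0,0,0]
  ],
  "grip": [1,1,1,1,1,1,1,1]
}}

```text
clock: 34.15
tcp_pos: [0.4575, 0.372, 0.0553]
ee_rot: [0.464, -0.533, 0.533, -0.466]
ft_force: [0.7, -0.2, -2.5]
width: 0.012
```

```bash
python3 - <<'E'
from meas import *
rel([.4575,.372,.047])
d=grab('wrist');save(d,'w12.png')
E
```

```text
t 34.1 tcp [0.4575 0.372  0.0553] jaw az -7.76 down [ 0.001  0.001 -1.   ] F [ 0.7 -0.2 -2.5] w 0.012
offset total [-0.     0.033  0.   ] max rows 1.0
```

View pics/w12.png

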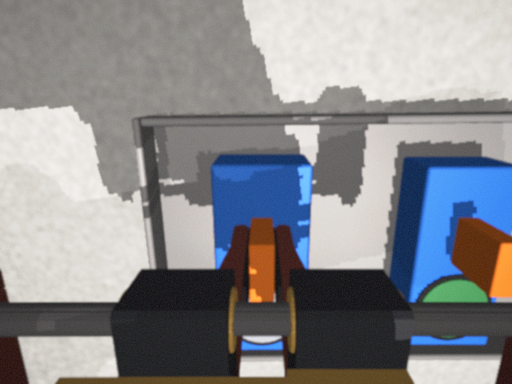

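Call:
{"name": "servo_tool", "arguments": {
  "offset": [
    [0,0.016,0],
    [0,0.01,0],
    [0,0.006,0],
    [0,0,0],
    [0,0,0],
    [0,0,0],
    [0,0,0],
    [0,0,0],
    [0,0,0],
    [0,0,0]
  ],
  "dr": [
    [0,0,0],
    [0,0,0],
    [0,0,0],
    [0,0,0],
    [0,0,0],
    [0,0,0],
    [0,0,0],
    [0,0,0],
    [0,0,0],
    [0,0,0]
  ],
  "grip": [1,1,1,1,0.5,0.5,0.5,0.5,0.5,0.5]
}}

```text
clock: 35.2
tcp_pos: [0.4566, 0.3718, 0.0461]
ee_rot: [0.465, -0.533, 0.533, -0.465]
ft_force: [-0.0, 0.3, -0.5]
width: 0.0439
```

Call:
{"name": "servo_tool", "arguments": {
  "offset": [
    [0,-0.05,0],
    [0,-0.1,0],
    [0,-0.1,0],
    [0,-0.15,0],
    [0,-0.15,0],
    [0,-0.15,0],
    [0,0,0],
    [0,0,0]
  ],
  "dr": [
    [0,0,0],
    [0,0,0],
    [0,0,0],
    [0,0,0],
    [0,0,0],
    [0,0,0],
    [0,0,0],
    [0,0,0]
  ],
  "grip": [0.5,0.5,0.5,0.5,0.5,0.5,0.5,0.5]
}}

```text
clock: 36.0
tcp_pos: [0.4568, 0.3721, 0.2223]
ee_rot: [-0.464, 0.533, -0.532, 0.466]
ft_force: [-0.3, 0.3, -0.2]
width: 0.0438
```

```bash
cat > tray.py <<'E'
from meas import *
def check(n):
    d=grab(n);P=cloud(d);m=masks(d)['blue']&(P[...,2]>.02)&(P[...,2]<.06)&(P[...,1]>.2)&(P[...,1]<.5)
    k,l,st,c=cv2.connectedComponentsWithStats(m.astype(np.uint8))
    a=np.radians(-7.6);Rt=np.array([[np.cos(a),-np.sin(a)],[np.sin(a),np.cos(a)]])
    for i in range(1,k):
        if st[i,4]>60:
            q=P[l==i];q=q[(q[:,2]>.034)&(q[:,2]<.046)];A=np.c_[q[:,:2],np.ones(len(q))];co=np.linalg.lstsq(A,q[:,2],rcond=None)[0]
            ctr=(q[:,:2].max(0)+q[:,:2].min(0))/2;t=(q[:,:2]-[.515,.346])@Rt
            print(n,'blue',st[i,4],'z',np.median(q[:,2]).round(4),'slope',co[:2].round(3),'tray x',np.percentile(t[:,0],[1,99]).round(3),'y',np.percentile(t[:,1],[1,99]).round(3))
    return d
E
python3 - <<'E'
from tray import *
rel(None)
d=check('wrist');save(d,'w13.png');d=check('side')
E
```

```text
t 36.0 tcp [0.4568 0.3721 0.2223] jaw az -7.74 down [ 0.001  0.002 -1.   ] F [-0.3  0.3 -0.2] w 0.0438
wrist blue 3380 z 0.0407 slope [-0.001 -0.002] tray x [-0.089 -0.036] y [-0.056  0.062]
wrist blue 3586 z 0.0407 slope [ 0.015 -0.005] tray x [0.032 0.085] y [-0.062  0.058]
side blue 209 z 0.039 slope [0.011 0.006] tray x [0.032 0.086] y [-0.066  0.054]
side blue 204 z 0.0396 slope [0.002 0.001] tray x [-0.089 -0.036] y [-0.062  0.057]
```

View pics/w13.png

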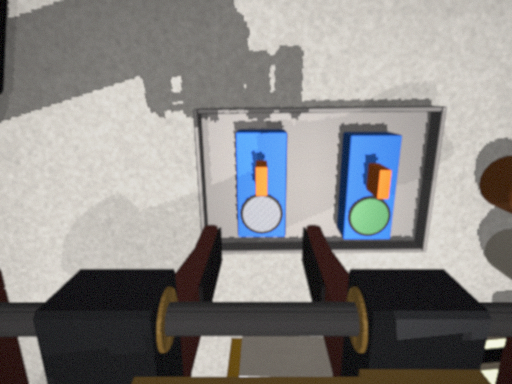

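Call:
{"name": "servo_tool", "arguments": {
  "offset": [
    [0,-0.1,0],
    [0,-0.15,0],
    [0,0,0],
    [0,0,0]
  ],
  "dr": [
    [0,-1,0],
    [0,-0.8,0],
    [0,0,0],
    [0,0,0]
  ],
  "grip": [0.3,0.3,0.3,0.3]
}}

```text
clock: 36.5
tcp_pos: [0.4564, 0.3718, 0.2831]
ee_rot: [-0.498, 0.503, -0.502, 0.497]
ft_force: [-0.4, 0.0, -0.1]
width: 0.0614
```

```bash
python3 - <<'E'
from tray import *
rel([.6449,-.2045,.285])
E
```

```text
t 36.5 tcp [0.4564 0.3718 0.2831] jaw az -0.58 down [-0. -0. -1.] F [-0.4  0.  -0.1] w 0.0614
offset total [ 2.297 -0.008  0.777] max rows 13.0
```

Call:
{"name": "servo_tool", "arguments": {
  "offset": [
    [0.12,0,0.04],
    [0.16,0,0.055],
    [0.17,0,0.06],
    [0.17,0,0.06],
    [0.17,0,0.06],
    [0.17,0,0.06],
    [0.17,0,0.06],
    [0.17,0,0.06],
    [0.17,0,0.06],
    [0.17,0,0.06]
  ],
  "dr": [
    [0,0,0],
    [0,0,0],
    [0,0,0],
    [0,0,0],
    [0,0,0],
    [0,0,0],
    [0,0,0],
    [0,0,0],
    [0,0,0],
    [0,0,0]
  ],
  "grip": [0.3,0.3,0.3,0.3,0.3,0.3,0.3,0.3,0.3,0.3]
}}

```text
clock: 37.5
tcp_pos: [0.596, -0.0407, 0.2815]
ee_rot: [-0.498, 0.503, -0.502, 0.497]
ft_force: [0.7, -0.3, -0.1]
width: 0.0614
```

Call:
{"name": "servo_tool", "arguments": {
  "offset": [
    [0.17,0,0.06],
    [0.17,0,0.055],
    [0.15,0,0.045],
    [0.13,0,0.04],
    [0.04,0,0.002],
    [0,0,0],
    [0,0,0]
  ],
  "dr": [
    [0,0,0],
    [0,0,0],
    [0,0,0],
    [0,0,0],
    [0,0,0],
    [0,0,0],
    [0,0,0]
  ],
  "grip": [0.3,0.3,0.3,0.3,0.3,0.3,0.3]
}}

```text
clock: 38.2
tcp_pos: [0.6451, -0.2035, 0.2824]
ee_rot: [-0.498, 0.503, -0.502, 0.498]
ft_force: [0.5, 0.6, 0.6]
width: 0.0614
```

```bash
python3 - <<'E'
from tray import *
rel([.6449,-.2045,.1542])
d=grab('wrist');save(d,'w14.png')
E
```

```text
t 38.2 tcp [ 0.6451 -0.2035  0.2824] jaw az -0.53 down [-0.002  0.001 -1.   ] F [0.5 0.6 0.6] w 0.0614
offset total [0.004 0.513 0.   ] max rows 3.0
```

View pics/w14.png

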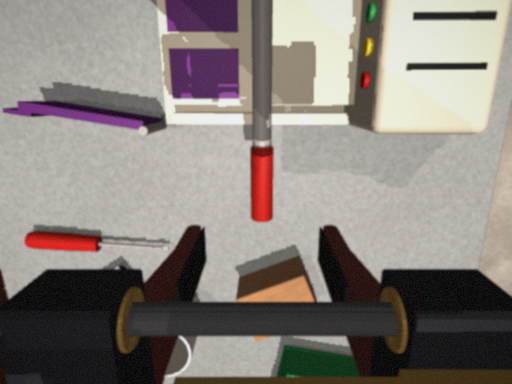

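Call:
{"name": "servo_tool", "arguments": {
  "offset": [
    [0,0.1,0],
    [0,0.15,0],
    [0,0.15,0],
    [0,0.08,0],
    [0,0.033,0],
    [0,0,0],
    [0,0,0],
    [0,0,0],
    [0,0,0],
    [0,0,0]
  ],
  "dr": [
    [0,0,0],
    [0,0,0],
    [0,0,0],
    [0,0,0],
    [0,0,0],
    [0,0,0],
    [0,0,0],
    [0,0,0],
    [0,0,0],
    [0,0,0]
  ],
  "grip": [0.3,0.3,0.3,0.3,0.3,0.3,0.9,0.9,0.9,0.9],
  "newtons": 20
}}

```text
clock: 39.25
tcp_pos: [0.6456, -0.2051, 0.1562]
ee_rot: [0.497, -0.502, 0.503, -0.498]
ft_force: [-0.2, -0.4, -0.2]
width: 0.0329
```

Call:
{"name": "servo_tool", "arguments": {
  "offset": [
    [0,0,0],
    [0,0,0],
    [0,0,0],
    [0,0,0]
  ],
  "dr": [
    [0,0,0],
    [0,0,0],
    [0,0,0],
    [0,0,0]
  ],
  "grip": [0.9,0.9,0.9,0.9]
}}

```text
clock: 39.65
tcp_pos: [0.6453, -0.205, 0.1556]
ee_rot: [-0.498, 0.502, -0.502, 0.498]
ft_force: [-1.6, 0.6, 3.2]
width: 0.0195
```

Call:
{"name": "servo_tool", "arguments": {
  "offset": [
    [0,0.001,-0.035],
    [0,0.004,-0.035],
    [0,0.007,-0.034],
    [0,0.01,-0.034],
    [0,0.013,-0.033],
    [0,0.016,-0.031],
    [0,0.018,-0.03],
    [0,0.021,-0.028],
    [0,0.023,-0.026],
    [0,0.025,-0.024]
  ],
  "dr": [
    [0,0,0],
    [0,0,0],
    [0,0,0],
    [0,0,0],
    [0,0,0],
    [0,0,0],
    [0,0,0],
    [0,0,0],
    [0,0,0],
    [0,0,0]
  ],
  "grip": [0.9,0.9,0.9,0.9,0.9,0.9,0.9,0.9,0.9,0.9]
}}

```text
clock: 40.65
tcp_pos: [0.5673, -0.2039, 0.1202]
ee_rot: [-0.498, 0.502, -0.502, 0.498]
ft_force: [4.9, 2.6, 2.5]
width: 0.0195
```

```bash
python3 - <<'E'
from tray import *
rel(None)
E
```

```text
t 40.6 tcp [ 0.5673 -0.2039  0.1202] jaw az -0.54 down [-0.  0. -1.] F [4.9 2.6 2.5] w 0.0195
```

Call:
{"name": "servo_tool", "arguments": {
  "offset": [
    [0,0.027,-0.022],
    [0,0.029,-0.019],
    [0,0.031,-0.017],
    [0,0.032,-0.014],
    [0,0.033,-0.011],
    [0,0.034,-0.008],
    [0,0.035,-0.005],
    [0,0.035,-0.002],
    [0,0.035,0.001],
    [0,0.035,0.004]
  ],
  "dr": [
    [0,0,0],
    [0,0,0],
    [0,0,0],
    [0,0,0],
    [0,0,0],
    [0,0,0],
    [0,0,0],
    [0,0,0],
    [0,0,0],
    [0,0,0]
  ],
  "grip": [0.9,0.9,0.9,0.9,0.9,0.9,0.9,0.9,0.9,0.9]
}}

```text
clock: 41.65
tcp_pos: [0.545, -0.2041, 0.039]
ee_rot: [0.497, -0.502, 0.503, -0.498]
ft_force: [4.7, 3.0, 13.2]
width: 0.0197
```

Call:
{"name": "servo_tool", "arguments": {
  "offset": [
    [0,0.005,0],
    [0,0,0]
  ],
  "dr": [
    [0,0,0],
    [0,0,0]
  ],
  "grip": [0.9,0.9]
}}

```text
clock: 41.85
tcp_pos: [0.5449, -0.2043, 0.0382]
ee_rot: [0.497, -0.502, 0.503, -0.498]
ft_force: [4.6, 3.0, 7.3]
width: 0.0197
```

```bash
python3 - <<'E'
from tray import *
rel([.5450,-.2024,.037])
E
```

```text
t 41.9 tcp [ 0.5449 -0.2043  0.0382] jaw az -0.54 down [ 0.001 -0.    -1.   ] F [4.6 3.  7.3] w 0.0197
offset total [-0.008  0.005  0.   ] max rows 1.0
```

Call:
{"name": "servo_tool", "arguments": {
  "offset": [
    [0,0.006,0],
    [0,0,0],
    [0,0,0],
    [0,0,0],
    [0,0,0],
    [0,0,0],
    [0,0,0],
    [0,0,0]
  ],
  "dr": [
    [0,0,0],
    [0,0,0],
    [0,0,0],
    [0,0,0],
    [0,0,0],
    [0,0,0],
    [0,0,0],
    [0,0,0]
  ],
  "grip": [0.9,0.9,0.3,0.3,0.3,0.3,0.3,0.3]
}}

```text
clock: 42.65
tcp_pos: [0.5444, -0.2041, 0.0364]
ee_rot: [-0.498, 0.502, -0.502, 0.497]
ft_force: [-1.0, 0.7, -0.8]
width: 0.0609
```

Call:
{"name": "servo_tool", "arguments": {
  "offset": [
    [0,-0.05,0],
    [0,-0.1,0],
    [0,-0.15,0],
    [0,-0.15,0],
    [0,-0.15,0],
    [0,-0.1,0],
    [0,0,0],
    [0,0,0]
  ],
  "dr": [
    [0,0,0],
    [0,0,0],
    [0,0,0],
    [0,0,0],
    [0,0,0],
    [0,0,0],
    [0,0,0],
    [0,0,0]
  ],
  "grip": [0.3,0.3,0.3,0.3,0.3,0.3,0.3,0.3]
}}

```text
clock: 43.45
tcp_pos: [0.5447, -0.2039, 0.2124]
ee_rot: [0.497, -0.502, 0.503, -0.498]
ft_force: [-0.2, -0.0, 0.5]
width: 0.0615
```

```bash
python3 - <<'E'
from tray import *
rel(None)
for n in ['wrist','top','side']:
    d=grab(n);save(d,n+'15.png');P=cloud(d)
    m=masks(d)['red']&(abs(P[...,1]+.195)<.06)&(P[...,0]>.45)&(P[...,2]>.03);q=P[m]
    if len(q): print(n,len(q),np.median(q,0).round(4),q[:,2].max())
    pu=masks(d)['purple']&(P[...,2]>.072)&(P[...,2]<.09);q=P[pu];
    if len(q): print('purple',q[q[:,0].argmin()],q[q[:,0].argmax()])
    ye=masks(d)['yellow']&(P[...,2]>.02)&(P[...,2]<.09)&(P[...,0]<.5);
    if ye.any(): print('yellow',np.median(P[ye],0))
check('side')
E
```

```text
t 43.5 tcp [ 0.5447 -0.2039  0.2124] jaw az -0.54 down [ 0.001  0.    -1.   ] F [-0.2 -0.   0.5] w 0.0615
wrist 1191 [ 0.5441 -0.1929  0.0635] 0.3000346010710351
purple [ 0.36450089 -0.13673264  0.08078506] [ 0.63525388 -0.13682266  0.0721918 ]
top 51 [ 0.5457 -0.1759  0.0625] 0.6293563107339947
purple [0.17210479 0.58808641 0.07662457] [0.7626093  0.32       0.08330747]
yellow [0.38897925 0.13780931 0.07274095]
side 126 [ 0.5402 -0.2044  0.062 ] 0.38204527216442175
purple [0.00739798 0.44178306 0.08232932] [ 0.50975326 -0.15288566  0.08102245]
yellow [0.39025035 0.13499903 0.0568084 ]
side blue 119 z 0.0395 slope [0.005 0.011] tray x [0.032 0.059] y [-0.068  0.055]
side blue 206 z 0.0396 slope [0.011 0.013] tray x [-0.089 -0.036] y [-0.063  0.058]
```

View pics/side15.png

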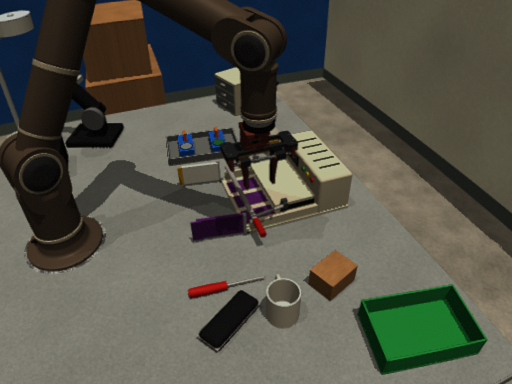

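View pics/top15.png

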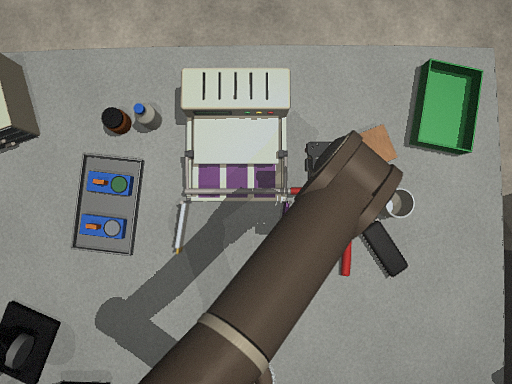

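Call:
{"name": "servo_tool", "arguments": {
  "offset": [
    [-0.1,0,-0.04],
    [-0.17,0,-0.06],
    [-0.17,0,-0.06],
    [-0.18,0,-0.06],
    [-0.18,0,-0.06],
    [-0.18,0,-0.06],
    [-0.18,0,-0.06],
    [-0.17,0,-0.06],
    [-0.1,0,-0.03],
    [-0.066,0,-0.018]
  ],
  "dr": [
    [0,0,0],
    [0,0,0],
    [0,0,0],
    [0,0,0],
    [0,0,0],
    [0,0,0],
    [0,0,0],
    [0,0,0],
    [0,0,0],
    [0,0,0]
  ],
  "grip": [1,1,1,1,1,1,1,1,1,1]
}}

```text
clock: 44.65
tcp_pos: [0.4197, 0.1736, 0.2111]
ee_rot: [-0.499, 0.502, -0.501, 0.498]
ft_force: [1.5, 0.7, -0.7]
width: 0.0002
```

Call:
{"name": "servo_tool", "arguments": {
  "offset": [
    [0,0,0],
    [0,0,0]
  ],
  "dr": [
    [0,0,0],
    [0,0,0]
  ],
  "grip": [1,1]
}}

```text
clock: 44.85
tcp_pos: [0.4211, 0.1704, 0.2113]
ee_rot: [0.498, -0.502, 0.503, -0.497]
ft_force: [0.3, -0.4, -0.1]
width: 0.0003
```

```bash
cat > door.py <<'E'
from tray import *
HL=U(-.005,.137,0)[:2];HR=U(-.005,-.137,0)[:2]
def fing(th,side,r,extra=0):
    """finger centre pushing outer face, th in unit frame; footprint 27 along jaw(x) 20 along y"""
    s=1 if side=='L' else -1
    a=TH;Ru=np.array([[np.cos(a),-np.sin(a)],[np.sin(a),np.cos(a)]])
    dr=np.array([-np.sin(th),-s*np.cos(th)]);n=np.array([-np.cos(th),s*np.sin(th)])
    h=10*abs(np.sin(th))+13.5*abs(np.cos(th))+5+extra
    return (HL if s>0 else HR)+Ru@(r*dr+h*1e-3*n)
E
python3 - <<'E'
from door import *
rel([.418,.17,.035])
print(HL,HR)
d=grab('wrist');save(d,'w16.png')
prev=None
for th in [1.75]+list(np.arange(1.65,-.06,-.1)):
    p=fing(th,'L',.1)
    if prev is not None:print(round(th,2),p.round(4),'x',round(-(p[1]-prev[1])/.25,3),'z',round((p[0]-prev[0])/.25,3))
    else: print(p)
    prev=p
E
```

```text
t 44.9 tcp [0.4211 0.1704 0.2113] jaw az -0.53 down [-0.    -0.001 -1.   ] F [ 0.3 -0.4 -0.1] w 0.0003
offset total [ 0.001  0.705 -0.012] max rows 4.0
[0.51704432 0.12105013] [ 0.5137564  -0.15293014]
[0.42214418 0.1569861 ]
1.65 [0.4189 0.1461] x 0.043 z -0.013
1.55 [0.4169 0.1354] x 0.043 z -0.008
1.45 [0.4158 0.1266] x 0.035 z -0.004
1.35 [0.4155 0.1177] x 0.036 z -0.001
1.25 [0.4161 0.1085] x 0.037 z 0.002
1.15 [0.4175 0.0993] x 0.037 z 0.006
1.05 [0.4198 0.0901] x 0.037 z 0.009
0.95 [0.423  0.0811] x 0.036 z 0.013
0.85 [0.4272 0.0722] x 0.035 z 0.017
0.75 [0.4323 0.0637] x 0.034 z 0.021
0.65 [0.4384 0.0556] x 0.032 z 0.024
0.55 [0.4454 0.048 ] x 0.03 z 0.028
0.45 [0.4532 0.0411] x 0.028 z 0.031
0.35 [0.4619 0.035 ] x 0.024 z 0.035
0.25 [0.4713 0.0298] x 0.021 z 0.038
0.15 [0.4813 0.0256] x 0.017 z 0.04
0.05 [0.4919 0.0224] x 0.013 z 0.042
-0.05 [0.5019 0.0204] x 0.008 z 0.04
```

View pics/w16.png

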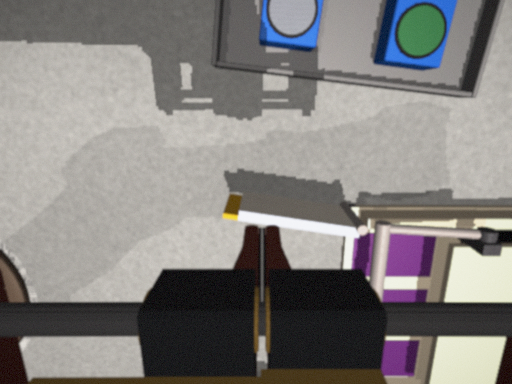

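Call:
{"name": "servo_tool", "arguments": {
  "offset": [
    [0,0.1,-0.01],
    [0,0.15,0],
    [0,0.15,0],
    [0,0.15,0],
    [0,0.1,0],
    [0,0.05,0],
    [0,0,0],
    [0,0,0]
  ],
  "dr": [
    [0,0,0],
    [0,0,0],
    [0,0,0],
    [0,0,0],
    [0,0,0],
    [0,0,0],
    [0,0,0],
    [0,0,0]
  ],
  "grip": [1,1,1,1,1,1,1,1]
}}

```text
clock: 45.7
tcp_pos: [0.4193, 0.1698, 0.037]
ee_rot: [0.497, -0.503, 0.503, -0.497]
ft_force: [-0.5, 0.0, 0.1]
width: 0.0009
```

```bash
python3 - <<'E'
from door import *
rel([*fing(1.65,'L',.1),.035])
E
```

```text
t 45.7 tcp [0.4193 0.1698 0.037 ] jaw az -0.69 down [ 0. -0. -1.] F [-0.5  0.   0.1] w 0.0009
offset total [ 0.095  0.008 -0.   ] max rows 1.0
```

Call:
{"name": "servo_tool", "arguments": {
  "offset": [
    [0.04,0,0],
    [0.055,0,0],
    [0.043,0,-0.008],
    [0.035,0,-0.004],
    [0.036,0,-0.001],
    [0.037,0,0.002],
    [0.037,0,0.006],
    [0.037,0,0.009],
    [0.036,0,0.013],
    [0.035,0,0.017]
  ],
  "dr": [
    [0,0,0],
    [0,0,0],
    [0,0,0],
    [0,0,0],
    [0,0,0],
    [0,0,0],
    [0,0,0],
    [0,0,0],
    [0,0,0],
    [0,0,0]
  ],
  "grip": [1,1,1,1,1,1,1,1,1,1]
}}

```text
clock: 46.7
tcp_pos: [0.4264, 0.0726, 0.0366]
ee_rot: [-0.498, 0.502, -0.502, 0.498]
ft_force: [0.4, 0.9, -0.7]
width: 0.0008
```

Call:
{"name": "servo_tool", "arguments": {
  "offset": [
    [0.034,0,0.021],
    [0.032,0,0.024],
    [0.03,0,0.028],
    [0.028,0,0.031],
    [0.024,0,0.035],
    [0.021,0,0.038],
    [0,0,0]
  ],
  "dr": [
    [0,0,0],
    [0,0,0],
    [0,0,0],
    [0,0,0],
    [0,0,0],
    [0,0,0],
    [0,0,0]
  ],
  "grip": [1,1,1,1,1,1,1]
}}

```text
clock: 47.4
tcp_pos: [0.4719, 0.0297, 0.0368]
ee_rot: [0.497, -0.502, 0.503, -0.498]
ft_force: [0.0, -0.6, 0.5]
width: 0.0004
```

```bash
python3 - <<'E'
from door import *
rel([*fing(0.0,'L',.1),.037])
save(grab('wrist'),'w17.png');save(grab('side'),'s17.png')
E
```

```text
t 47.4 tcp [0.4719 0.0297 0.0368] jaw az -0.6 down [ 0.002 -0.001 -1.   ] F [ 0.  -0.6  0.5] w 0.0004
offset total [ 0.032 -0.001  0.102] max rows 1.0
```

View pics/w17.png

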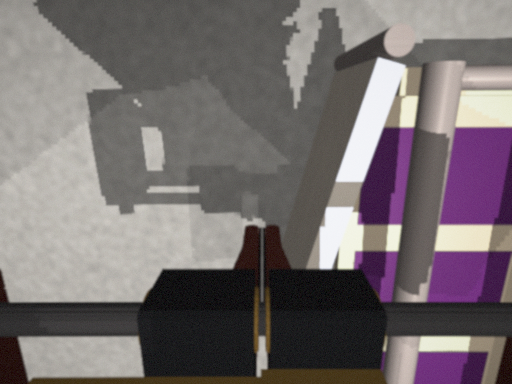

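View pics/s17.png

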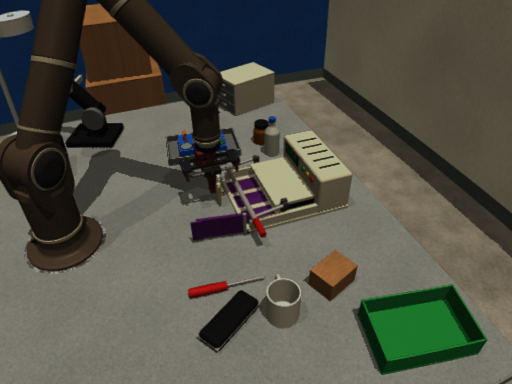

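Call:
{"name": "servo_tool", "arguments": {
  "offset": [
    [0.014,0,0.03],
    [0.012,0,0.03],
    [0.006,0,0.03],
    [0,0,0.012],
    [0,0,0.008],
    [0,0,0],
    [0,0,0]
  ],
  "dr": [
    [0,0,0],
    [0,0,0],
    [0,0,0],
    [0,0,0],
    [0,0,0],
    [0,0,0],
    [0,0,0]
  ],
  "grip": [1,1,1,1,1,1,1]
}}

```text
clock: 48.2
tcp_pos: [0.4975, 0.0225, 0.0366]
ee_rot: [0.498, -0.502, 0.502, -0.498]
ft_force: [-0.1, 0.3, 0.2]
width: 0.0006
```

```bash
python3 - <<'E'
from door import *
rel([*fing(0.0,'L',.1),.037])
save(grab('wrist'),'w18.png')
E
```

```text
t 48.2 tcp [0.4975 0.0225 0.0366] jaw az -0.54 down [-0. -0. -1.] F [-0.1  0.3  0.2] w 0.0006
offset total [ 0.005 -0.002 -0.   ] max rows 1.0
```

View pics/w18.png

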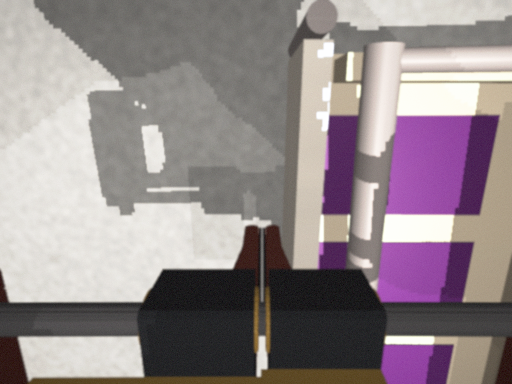

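Call:
{"name": "servo_tool", "arguments": {
  "offset": [
    [0,0,0.012],
    [0,0,0.012],
    [0,0,0],
    [0,0,0]
  ],
  "dr": [
    [0,0,0],
    [0,0,0],
    [0,0,0],
    [0,0,0]
  ],
  "grip": [1,1,1,1]
}}

```text
clock: 48.65
tcp_pos: [0.4996, 0.0226, 0.0362]
ee_rot: [-0.499, 0.505, -0.5, 0.496]
ft_force: [-13.6, 1.1, 13.1]
width: 0.0006
```

Call:
{"name": "servo_tool", "arguments": {
  "offset": [
    [0,0,0.008],
    [0,0,0],
    [0,0,0]
  ],
  "dr": [
    [0,0,0],
    [0,0,0],
    [0,0,0]
  ],
  "grip": [1,1,1]
}}

```text
clock: 48.95
tcp_pos: [0.4996, 0.0226, 0.0361]
ee_rot: [-0.499, 0.506, -0.499, 0.495]
ft_force: [-21.1, 1.4, 20.8]
width: 0.0006
```

```bash
python3 - <<'E'
from door import *
rel([*fing(0.0,'L',.1),.037])
save(grab('wrist'),'w19.png')
E
```

```text
t 49.0 tcp [0.4996 0.0226 0.0361] jaw az -0.58 down [-0.011  0.003 -1.   ] F [-21.1   1.4  20.8] w 0.0006
offset total [ 0.005 -0.003 -0.009] max rows 1.0
```

View pics/w19.png

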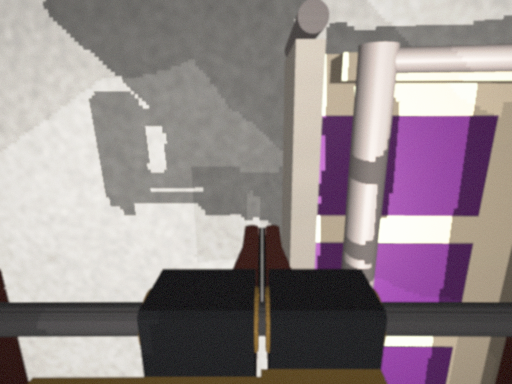

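Call:
{"name": "servo_tool", "arguments": {
  "offset": [
    [0,0,-0.05],
    [0,0,-0.1],
    [0,0,-0.1],
    [0,-0.15,0],
    [0,-0.15,0],
    [0,-0.15,0],
    [0,-0.15,0],
    [0,-0.1,0],
    [0,0,0],
    [0,0,0]
  ],
  "dr": [
    [0,0,0],
    [0,0,0],
    [0,0,0],
    [0,0,0],
    [0,0,0],
    [0,0,0],
    [0,0,0],
    [0,0,0],
    [0,0,0],
    [0,0,0]
  ],
  "grip": [1,1,1,1,1,1,1,1,1,1]
}}

```text
clock: 50.0
tcp_pos: [0.4431, 0.0238, 0.2115]
ee_rot: [-0.497, 0.502, -0.502, 0.499]
ft_force: [-0.4, -0.2, -0.3]
width: 0.0008
```

```bash
python3 - <<'E'
from door import *
f=fing(1.5,'R',.1,25);print(f,fing(1.46,'R',.1));rel([*f,.21])
d=grab('side');cv2.imwrite('pics/s20.png',cv2.resize(d['img'][110:260,150:370,::-1],None,fx=3.6,fy=3.6))
d=grab('wrist');save(d,'w20.png')
prev=None
for th in [1.45]+list(np.arange(1.35,-.06,-.1)):
    p=fing(th,'R',.1)
    if prev is not None:print(round(th,2),p.round(4),'x',round(-(p[1]-prev[1])/.25,3),'z',round((p[0]-prev[0])/.25,3))
    else: print(p)
    prev=p
E
```

```text
[ 0.41071399 -0.18544965] [ 0.41249675 -0.15698899]
t 50.0 tcp [0.4431 0.0238 0.2115] jaw az -0.46 down [ 0.001  0.002 -1.   ] F [-0.4 -0.2 -0.3] w 0.0008
offset total [ 0.838  0.005 -0.123] max rows 5.0
[ 0.412445   -0.15609767]
1.35 [ 0.4124 -0.1471] x -0.036 z -0.0
1.25 [ 0.4131 -0.138 ] x -0.036 z 0.003
1.15 [ 0.4147 -0.1288] x -0.037 z 0.006
1.05 [ 0.4173 -0.1197] x -0.036 z 0.01
0.95 [ 0.4207 -0.1107] x -0.036 z 0.014
0.85 [ 0.4251 -0.102 ] x -0.035 z 0.018
0.75 [ 0.4304 -0.0935] x -0.034 z 0.021
0.65 [ 0.4367 -0.0856] x -0.032 z 0.025
0.55 [ 0.4438 -0.0782] x -0.03 z 0.029
0.45 [ 0.4519 -0.0715] x -0.027 z 0.032
0.35 [ 0.4607 -0.0656] x -0.024 z 0.035
0.25 [ 0.4702 -0.0606] x -0.02 z 0.038
0.15 [ 0.4803 -0.0566] x -0.016 z 0.041
0.05 [ 0.491  -0.0537] x -0.012 z 0.043
-0.05 [ 0.501  -0.0519] x -0.007 z 0.04
```

View pics/s20.png

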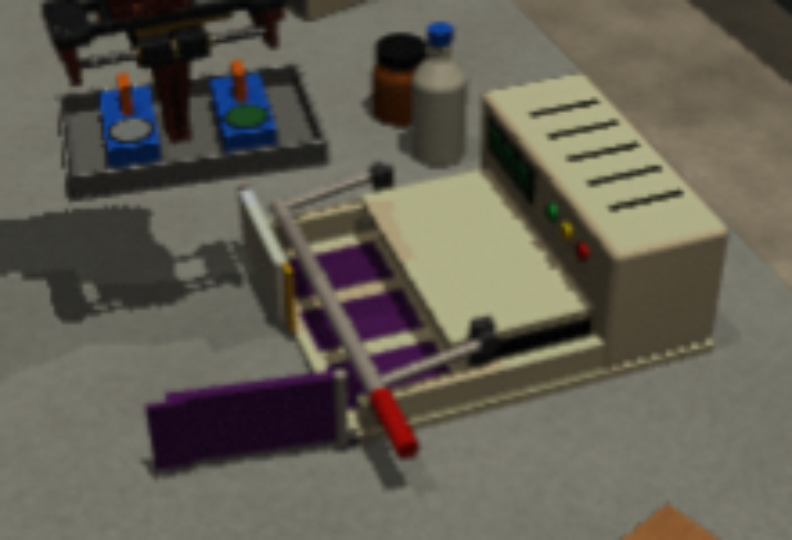

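View pics/w20.png

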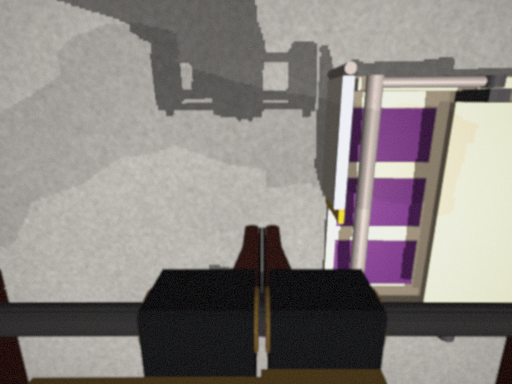

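Call:
{"name": "servo_tool", "arguments": {
  "offset": [
    [0.1,0,-0.02],
    [0.16,0,-0.03],
    [0.18,0,-0.03],
    [0.17,0,-0.03],
    [0.13,0,-0.013],
    [0.098,0,0],
    [0,0,0],
    [0,0,0]
  ],
  "dr": [
    [0,0,0],
    [0,0,0],
    [0,0,0],
    [0,0,0],
    [0,0,0],
    [0,0,0],
    [0,0,0],
    [0,0,0]
  ],
  "grip": [1,1,1,1,1,1,1,1]
}}

```text
clock: 50.9
tcp_pos: [0.4094, -0.1867, 0.2107]
ee_rot: [-0.498, 0.503, -0.503, 0.496]
ft_force: [0.4, 1.7, -0.7]
width: 0.0003
```

```bash
python3 - <<'E'
from door import *
rel([.41,-.187,.036])
d=grab('wrist');save(d,'w21.png');P=cloud(d);m=masks(d)['purple']&(P[...,2]>.07)&(P[...,2]<.09)&(P[...,0]<.52);q=P[m];print(q[q[:,0].argmin()],q[q[:,0].argmax()],np.percentile(q[:,1],[1,99]))
print(proj(d,[[.41,-.187,.08],[.41,-.187,.036]]))
E
```

```text
t 50.9 tcp [ 0.4094 -0.1867  0.2107] jaw az -0.71 down [-0.002 -0.001 -1.   ] F [ 0.4  1.7 -0.7] w 0.0003
offset total [0.001 0.699 0.004] max rows 4.0
[ 0.3643653  -0.13687552  0.08118358] [ 0.51369155 -0.15225141  0.07967427] [-0.15648214 -0.1285209 ]
[[262.86548598 183.52595804]
 [262.81656538 173.01490444]]
```

View pics/w21.png

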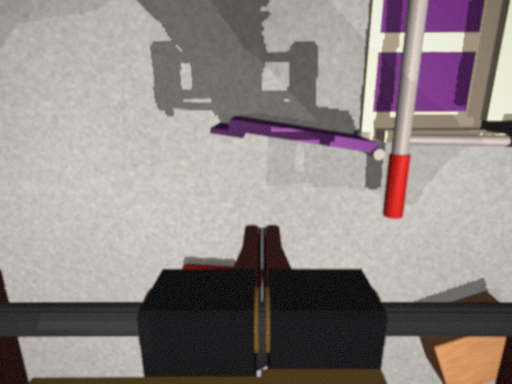

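Call:
{"name": "servo_tool", "arguments": {
  "offset": [
    [0,0.1,0],
    [0,0.15,0],
    [0,0.15,0],
    [0,0.15,0],
    [0,0.1,0],
    [0,0.05,0],
    [0,0,0],
    [0,0,0]
  ],
  "dr": [
    [0,0,0],
    [0,0,0],
    [0,0,0],
    [0,0,0],
    [0,0,0],
    [0,0,0],
    [0,0,0],
    [0,0,0]
  ],
  "grip": [1,1,1,1,1,1,1,1]
}}

```text
clock: 51.75
tcp_pos: [0.4104, -0.1854, 0.0367]
ee_rot: [-0.498, 0.502, -0.502, 0.498]
ft_force: [0.4, 0.3, -0.6]
width: 0.0005
```

Call:
{"name": "servo_tool", "arguments": {
  "offset": [
    [-0.04,0,0.005],
    [-0.04,0,0.005],
    [-0.04,0,0],
    [-0.038,0,0],
    [-0.036,0,0.003],
    [-0.037,0,0.006],
    [-0.036,0,0.01],
    [-0.036,0,0.014],
    [-0.035,0,0.018],
    [-0.034,0,0.021]
  ],
  "dr": [
    [0,0,0],
    [0,0,0],
    [0,0,0],
    [0,0,0],
    [0,0,0],
    [0,0,0],
    [0,0,0],
    [0,0,0],
    [0,0,0],
    [0,0,0]
  ],
  "grip": [1,1,1,1,1,1,1,1,1,1]
}}

```text
clock: 52.75
tcp_pos: [0.432, -0.0927, 0.0366]
ee_rot: [-0.498, 0.502, -0.502, 0.498]
ft_force: [-0.4, -0.5, 0.1]
width: 0.0006
```

```bash
python3 - <<'E'
from door import *
rel([*fing(.25,'R',.1),.036]);save(grab('wrist'),'w22.png')
E
```

```text
t 52.8 tcp [ 0.432  -0.0927  0.0366] jaw az -0.54 down [-0.  0. -1.] F [-0.4 -0.5  0.1] w 0.0006
offset total [-0.13   0.002  0.152] max rows 1.0
```

View pics/w22.png

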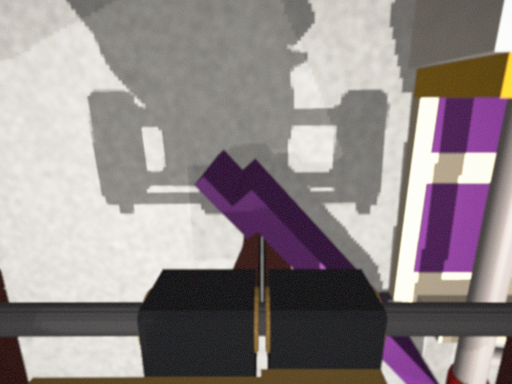

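Call:
{"name": "servo_tool", "arguments": {
  "offset": [
    [-0.032,0,0.025],
    [-0.03,0,0.029],
    [-0.027,0,0.032],
    [-0.024,0,0.035],
    [-0.02,0,0.038],
    [-0.014,0,0.03],
    [-0.01,0,0.03],
    [-0.006,0,0.025],
    [0,0,0.01],
    [0,0,0]
  ],
  "dr": [
    [0,0,0],
    [0,0,0],
    [0,0,0],
    [0,0,0],
    [0,0,0],
    [0,0,0],
    [0,0,0],
    [0,0,0],
    [0,0,0],
    [0,0,0]
  ],
  "grip": [1,1,1,1,1,1,1,1,1,1]
}}

```text
clock: 53.8
tcp_pos: [0.4959, -0.0534, 0.0366]
ee_rot: [0.498, -0.502, 0.502, -0.498]
ft_force: [0.1, 0.2, 0.3]
width: 0.0004
```

```bash
python3 - <<'E'
from door import *
rel([*fing(.0,'R',.1),.036]);save(grab('wrist'),'w23.png')
E
```

```text
t 53.8 tcp [ 0.4959 -0.0534  0.0366] jaw az -0.55 down [ 0. -0. -1.] F [0.1 0.2 0.3] w 0.0004
offset total [-0.003  0.002  0.002] max rows 1.0
```

View pics/w23.png

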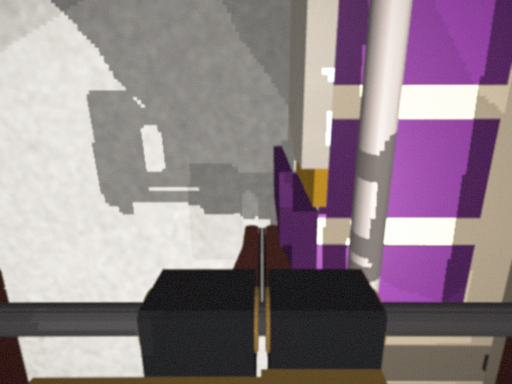

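The flange (275–300, 150–260) lies just outside the yellow rebate; press on until force rises.

Call:
{"name": "servo_tool", "arguments": {
  "offset": [
    [0,0,0.01],
    [0,0,0.01],
    [0,0,0.008],
    [0,0,0],
    [0,0,0]
  ],
  "dr": [
    [0,0,0],
    [0,0,0],
    [0,0,0],
    [0,0,0],
    [0,0,0]
  ],
  "grip": [1,1,1,1,1]
}}

```text
clock: 54.35
tcp_pos: [0.4988, -0.0533, 0.0363]
ee_rot: [-0.498, 0.505, -0.5, 0.496]
ft_force: [-12.7, 1.0, 11.3]
width: 0.0008
```

```bash
python3 - <<'E'
from door import *
rel([*fing(.0,'R',.1),.036]);save(grab('wrist'),'w24.png')
E
```

```text
t 54.4 tcp [ 0.4988 -0.0533  0.0363] jaw az -0.6 down [-0.006  0.002 -1.   ] F [-12.7   1.   11.3] w 0.0008
offset total [-0.002  0.001 -0.009] max rows 1.0
```

View pics/w24.png

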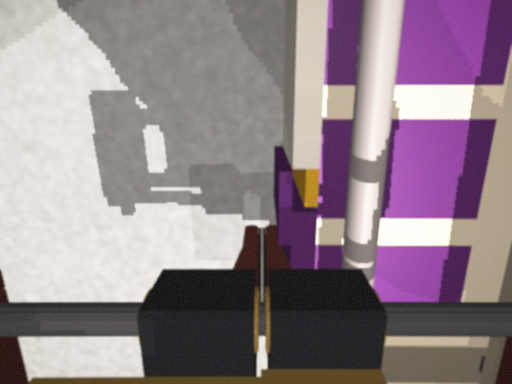

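Call:
{"name": "servo_tool", "arguments": {
  "offset": [
    [0,0,-0.05],
    [0,0,-0.1],
    [0,0,-0.12],
    [0,-0.15,0],
    [0,-0.15,0],
    [0,-0.15,0],
    [0,-0.15,0],
    [0,-0.15,0],
    [0,-0.1,0],
    [0,0,0]
  ],
  "dr": [
    [0,0,0],
    [0,0,0],
    [0,0,0],
    [0,0,0],
    [0,0,0],
    [0,0,0],
    [0,0,0],
    [0,0,0],
    [0,0,0],
    [0,0,0]
  ],
  "grip": [1,1,1,1,1,1,1,1,1,1]
}}

```text
clock: 55.4
tcp_pos: [0.4367, -0.0525, 0.2512]
ee_rot: [0.496, -0.502, 0.502, -0.5]
ft_force: [-0.9, -0.0, -0.1]
width: 0.0004
```

```bash
python3 - <<'E'
from door import *
rel(None)
d=check('side');save(d,'s25a.png');cv2.imwrite('pics/s25.png',cv2.resize(d['img'][110:260,150:370,::-1],None,fx=3.6,fy=3.6))
d=check('top');save(d,'t25.png');P=cloud(d)
m=masks(d)['red']&(abs(P[...,1]+.195)<.06)&(P[...,0]>.45)&(P[...,0]<.65);print('grip',np.median(P[m],0) if m.any() else None)
d=grab('wrist');save(d,'w25.png');P=cloud(d)
m=masks(d)['red']&(abs(P[...,1]+.195)<.06)&(P[...,0]>.45)&(P[...,0]<.65);print('grip',np.median(P[m],0) if m.any() else None)
# door top band points at z~.08, in unit frame
c,s=np.cos(TH),np.sin(TH);q=P[(P[...,2]>.076)&(P[...,2]<.0835)];q=np.c_[c*(q[:,0]-OX)+s*(q[:,1]-OY),-s*(q[:,0]-OX)+c*(q[:,1]-OY)]
for y0 in np.arange(-.13,.14,.02):
    k=q[(abs(q[:,1]-y0)<.01)&(abs(q[:,0])<.06)]
    if len(k)>5: print(round(y0,2),len(k),np.percentile(k[:,0],[5,50,95]).round(4))
E
```

```text
t 55.4 tcp [ 0.4367 -0.0525  0.2512] jaw az -0.5 down [ 0.005  0.004 -1.   ] F [-0.9 -0.  -0.1] w 0.0004
side blue 207 z 0.0393 slope [0.019 0.011] tray x [0.032 0.085] y [-0.066  0.053]
side blue 207 z 0.0399 slope [-0.001  0.005] tray x [-0.089 -0.036] y [-0.064  0.06 ]
top blue 583 z 0.0407 slope [-0.008  0.003] tray x [0.032 0.086] y [-0.061  0.057]
top blue 562 z 0.0408 slope [0.011 0.004] tray x [-0.089 -0.035] y [-0.057  0.06 ]
grip [ 0.54322256 -0.19541412  0.06271071]
grip [ 0.54111109 -0.16815991  0.06291984]
-0.13 153 [-0.0097 -0.0052 -0.0003]
-0.11 159 [-0.0098 -0.0056 -0.0004]
-0.09 172 [-0.0098 -0.0053 -0.0004]
-0.07 182 [-0.0098 -0.0053 -0.0002]
-0.05 188 [-0.0099 -0.0053 -0.0005]
-0.03 199 [-0.0099 -0.0055 -0.0005]
-0.01 276 [-0.0147 -0.0074 -0.0006]
0.01 226 [-0.0148 -0.0052 -0.0006]
0.03 232 [-0.01   -0.0053 -0.0005]
0.05 237 [-0.0101 -0.0055 -0.0006]
0.07 265 [-0.0101 -0.0057 -0.0007]
0.09 271 [-0.0101 -0.0057 -0.0007]
0.11 287 [-0.0102 -0.0057 -0.0009]
0.13 95 [-0.0103 -0.006  -0.0011]
```

View pics/s25.png

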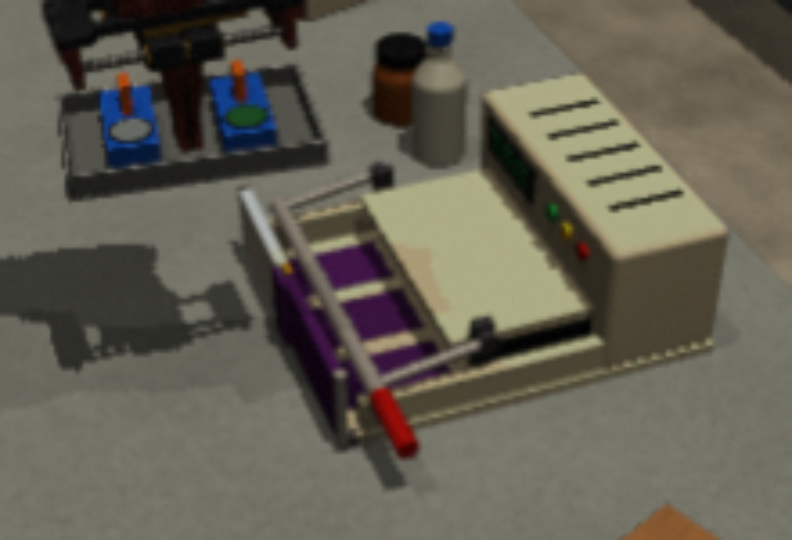

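View pics/t25.png

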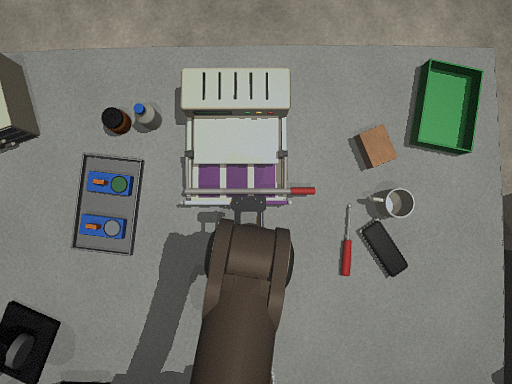

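View pics/w25.png

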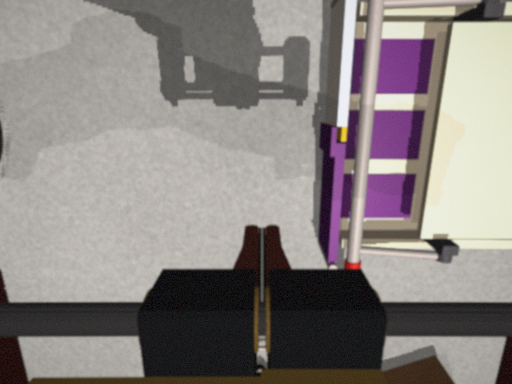

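Call:
{"name": "servo_tool", "arguments": {
  "offset": [
    [0,0,0],
    [0,0,0],
    [0,0,0],
    [0,0,0],
    [0,0,0]
  ],
  "dr": [
    [0,0,0],
    [0,0,0],
    [0,0,0],
    [0,0,0],
    [0,0,0]
  ],
  "grip": [1,1,1,1,1]
}}

```text
clock: 56.05
tcp_pos: [0.435, -0.0529, 0.249]
ee_rot: [0.498, -0.502, 0.503, -0.497]
ft_force: [-0.0, -0.0, 0.3]
width: 0.0006
```

```bash
python3 -c "
from h import *
print(ctrl.sign_off())"
```

```text
the job is handed in; nothing more can be done
None
```

The job is done and handed in at about 56 s. I swung the bar up to about 1.7 rad and moved both cassettes into the tray; only two were there, as the right bay was empty. Then I swung the bar down, shut the left door, and shut the right door last with its flange over the left one.

**Last checks:**
- **Cassettes:** both lie flat in the tray, tops about 40 mm above the table, at tray x about ±60 mm and y about 0.
- **Bar:** the top of its grip is at 63 mm, the same as at the start, so it is down.
- **Doors:** the tops of both leaves read unit x about -5 mm along their whole width, so both are shut. The flange stands 5 mm further out over the left door's rebate.
- **Other things on the bench:** in the last top picture they look to be where they started; I did not measure them.
- **Forces:** the highest wrist force I read was about 30 N, when pressing the left door against its stop.

No check failed or disagreed. I saw no knocked cassette and no slackened grip.

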